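# Lock the screw stop of the chocolate mould stand

### The arm

A 7-joint arm with a two-finger parallel gripper is mounted at the origin on the work surface. World frame = base frame: x ahead of the robot, y to its left, z up, the work surface at z = 0. Lengths are in m, angles in rad, forces in N, time in s.
With the tool pointing down it reaches from about 0.4 to 0.85 m from the base axis. Payload 4.5 kg.
Tool frame: the origin (TCP) lies where the fingers leave the gripper's body, on its centre line; the fingertips stand 64 mm ahead of it and the grasp point (between the pads) lies 45 mm ahead of it; z points along the fingers, y is the line along which they close (so a half turn about z gives the same grasp; the last joint's range is limited). The gripper opens to 88 mm and grips with 3 to 60 N. Pads are 18 mm wide; open, the fingers measure 123 mm over their backs; the gripper's body (75 mm by 187 mm) begins 45 mm behind the grasp point.
Start: joints at [-1.193, 0.689, -0.195, 1.565, 0.157, 0.902, -0.215], TCP at [0.211, 0.588, 0.303] pointing down, gripper open.
Joint ranges: [-3.01, 3.01], [-0.46, 2.08], [-1.47, 1.51], [0.13, 2.56], [-1, 4.14], [0.04, 2.09], [-2.66, 2.66]. Speed limits (rad/s): [2.57, 2.57, 3.14, 3.14, 3.14, 3.14, 3.14].

### API

Orientations are given as a unit quaternion [x, y, z, w].
In Python, from plant import r gives the robot as it stands.
- The arm moves only by the tool play_rows, never from a script. Its arguments are lists of equal length, an entry for each row: "translation": the shift along the tool's x, y, z in m, a list of three; "delta_rot": the turn, a rotation vector about the tool's x, y, z in degrees, a list of three; "grip": the opening, from -1 (shut) to 1 (fully open). In form: {"translation": [[x, y, z], ...], "delta_rot": [[rx, ry, rz], ...], "grip": [grip, ...]}. A call has 1 to 20 rows; each row shifts and turns the commanded pose from where the row before left it, along the tool's axes as they then stand; what a row does not reach is not made up. A row lasts 1/8 s, in which the tool goes at most 62.5 mm and 10.7 degrees, less where a joint would pass 70% of its speed; a pose out of reach is approached as far as the arm can. A call with a gripper value outside its range is refused whole. The fingers move at their own pace and stop on an object; "squeeze" is the grip in N (left out, the last holds). Time passes only in rows, so rows that do not move let the fingers close. It gives the time, the measured TCP pose, the force, the opening and the grip force at its end, in the units of the state.
- r.get_state(): the state, without advancing time (a new reading comes with each control period).
- r.snapshot(name): name is "scene" or "top" or "wrist"; returns the picture (400x640x3 uint8, blue, green, red); there is no depth.
- r.get_calibration(name): a dict with "intrinsics" (3x3 intrinsics, pixels), "eye" and "rotation" of the camera in the world. Camera axes: x right, y up, looking along -z (the intrinsics and any distortion apply to the point x, -y, -z); pixel columns grow to the right and rows downward; lengths in m; the calibration is good to about 2 mm. A picture is of the moment at which its call begins: read the wrist's pose just before it. get_calibration takes no time and is no camera call; for the wrist camera it gives the pose at the moment of the call.
- r.finish_job(): hands the job in; it is judged then, once.
Trained networks look in the newest picture that a camera, given by its name, has taken for a name from the list of things; names that differ only in an ending like _2 or _b are one class to them, and where a whole thing is asked for, a point or a joint stands for the part that bears it (a point fixed in the world has none). Each returns a list of dicts, best first, with "confidence" (0 to 1); they miss things now and then, are a little off and sometimes report something else, mostly with a low value. They report only what shows in the picture. A call takes as long as a camera call.
- r.look_for(camera, target): "point" ([x, y, z] in m, in world coordinates, good to about 4 mm: the middle of the surface that is visible of it).
- r.silhouettes(camera, target): "pixels" (400x640 bool, what is visible of it).
The state is a dict: "clock": time; "q": joint angles; "qd": joint speeds; "joint_torque": joint torques, N m; "tool_pos": TCP position; "eef_rot": TCP orientation; "contact_force": force on the tool from outside, world axes, zero at the start; "moment": the same for the moment, N m; "opening": opening from 0.0 (shut) to 1.0 (fully open); "finger_force": force on a finger pad.
Only numpy, scipy, OpenCV 4.12 (cv2) and the standard library are available. Lean on these libraries where they do the work, as an engineer would, in place of code of your own. Each camera call takes 0.05 s, during which the arm holds its last target. There are 200 camera calls.

### The job

Fit the wide-jawed spanner fully onto the steel lower nut of the mould stand's screw stop, lying flat on the plate with its shank beside the peg, and let go of it. Then, with the spanner holding the lower nut still against the peg, push the jam nut's lever clockwise (seen from above) until the nuts meet and it is firmly tight: a push of about 12 N at the lever's ball, kept up for half a second, and never more than 18 N. Finally take the spanner off and leave it lying flat on the worktop, clear of the stand, with the nuts left as they are and nothing else disturbed.

Things in the scene. Friction and masses are not known exactly. Their poses are not given: they have to be found in the camera images.
- stand: Fixed stand. Origin on the worktop on the upright screw's axis (20 mm thick, rubber cap, 88 mm high). x axis runs from the plate's near end past the screw to a mould nest. Plate 12 mm thick, x -230 to +55, y -65 to +65 mm; nest x +70 to +240, y -100 to +100 mm, 26 mm high. The spanner goes on sliding along +x, its x axis along the stand's.
- peg: Upright steel peg on the plate, 16 mm thick, 12 to 34 mm above the worktop; origin at its foot's centre, at stand x -200, y +22 mm. The spanner's shank belongs on its -y side; lying along the stand's x axis it leaves a 4 mm gap. Turning clockwise brings the shank against the peg.
- lower_nut (a joint): Angle of the lower steel hex nut on the screw, rad, clockwise from above positive; 0 with two flats parallel to the stand's x axis (starts within 0.06). 36 mm across flats, 41.6 across corners, 12 to 30 mm above the worktop, just over the plate. Thread friction only 0.2 N m: unless held by the spanner it turns with the jam nut before that is tight.
- jam_nut (a joint): Angle of the brass jam nut relative to the lower nut, rad, grows clockwise from above, with 0.12 N m of friction, to 1.3, where the nuts meet and it stops hard. Starts at 0.1 to 0.6. Hex 34 mm across flats, 31 to 43 mm above the worktop, round hub 28 mm wide above it. Fine thread: its sinking is too small to see.
- lever (a joint): Springy bend of the jam nut's lever relative to the jam nut, rad, clockwise positive: 0 unloaded, 0.05 rad for each N m put on the lever about the screw axis (12 N at the ball gives about 0.06).
- lever_end (a point): Centre of the black 20 mm ball at the end of the jam nut's lever, 98 mm from the screw's axis, 51 mm above the worktop. The lever is a level steel bar 12 mm thick from hub to ball; its underside is 33 mm above the plate. With both nuts at 0 it points 125 degrees anticlockwise of the stand's x axis; a joint value of the nuts subtracts.
- spanner: Loose open-ended steel spanner with the wide jaw, 0.35 kg, 10 mm thick, lying flat. Origin under the middle of its shank, the point to grip; x axis points to the jaw, z up. Shank 20 mm wide, from x -110 to about +75 mm; head 64 mm wide up to x +131 mm.
- spanner_jaw (a point): Middle of the spanner's jaw: on its x axis, 110 mm ahead of its origin, 5 mm above its underside. Jaw 38 mm wide between its parallel prongs, open to +x, with flared tips ending 21 mm beyond this point and the throat 21 mm behind it. On the nut fully, this point lies on the screw's axis within about 1.5 mm.
- small_spanner: Another loose steel spanner of the same length, with a narrow 26 mm jaw (too small for the nut); it may lie on either side. Leave it alone.
- mould: Loose chocolate mould, 135 x 275 x 24 mm, origin under its centre. Leave it alone.
- bowl: Loose steel bowl 150 mm wide and 70 mm high, origin under its centre. Leave it alone.
- cup: Loose steel cup 60 mm wide, 50 mm high, origin under its centre. Leave it alone.
- nozzle: Loose steel piping nozzle, a cone 28 mm wide and 50 mm high, origin under its centre. Leave it alone.
- spatula: Loose spatula 280 mm long, lying on the worktop. Leave it alone.

How it is judged:
By the outcome, as a careful person would: the job done as asked, in the order asked, and still so for the second after the job is handed in, with the robot touching nothing.
It also fails if it takes over 72 s, if anything falls off the work surface, if the arm or the gripper's body presses on something with over 40 N, if the wrist force passes 120 N, or if a joint passes its speed limit or range.

## Working session

There is one attempt and no reset: what is moved stays moved. The work goes in short steps, Python scripts to look and compute and a tool call to move; the robot and the scene stay as the last step left them, time stands still between calls to the robot, and variables do not carry over. Pictures are saved under pics/ and viewed, at most 10 in all, crops included, and the job is handed in when it is done.

Besides the shell and the picture viewer there is one more tool, called after ">>>" as a command line: name --argument value ..., lists and objects as JSON in quotes. play_rows: Moves the arm, as the interface text tells. Its arguments: {"type":"object","properties":{"translation":{"type":"array","items":{"type":"array","items":{"type":"number"}}},"delta_rot":{"type":"array","items":{"type":"array","items":{"type":"number"}}},"grip":{"type":"array","items":{"type":"number"}},"squeeze":{"type":"number"}},"required":["translation","delta_rot","grip"]}

```bash
ls; mkdir -p pics
python3 - <<'E'
from plant import r
import cv2,numpy as np
for c in("scene","top"):
    im=r.snapshot(c); cv2.imwrite(f"pics/{c}0.png",im)
    k=r.get_calibration(c); print(c,np.round(k["eye"],3),np.round(k["rotation"],3).tolist(),np.round(k["intrinsics"],1).tolist(), [x for x in k])
    for t in("stand","peg","lower_nut","jam_nut","lever_end","spanner","spanner_jaw","small_spanner","bowl","cup","nozzle","mould","spatula"):
        print(t,[(np.round(d["point"],3).tolist(),round(d["confidence"],2)) for d in r.look_for(c,t)[:3]])
s=r.get_state();print(s)
E
```

```text
pics
scene [1.15  0.954 1.023] [0.116, 0.406, 0.872, 0.248] [[495.8, 0.0, 314.9], [0.0, 495.8, 213.8], [0.0, 0.0, 1.0]] ['intrinsics', 'eye', 'rotation']
stand [([0.663, -0.038, 0.015], 0.82)]
peg []
lower_nut [([0.606, -0.032, 0.053], 0.84), ([0.703, -0.297, 0.022], 0.54)]
jam_nut [([0.598, -0.019, 0.054], 0.73)]
lever_end []
spanner [([0.555, 0.315, 0.01], 0.7)]
spanner_jaw [([0.554, 0.314, 0.012], 0.84)]
small_spanner [([0.534, -0.283, 0.013], 0.92)]
bowl [([0.495, -0.534, 0.046], 0.86)]
cup [([0.716, 0.288, 0.03], 0.67)]
nozzle [([0.6, 0.013, 0.057], 0.53), ([0.702, -0.3, 0.019], 0.4)]
mould [([0.373, 0.535, 0.026], 0.82)]
spatula [([0.636, 0.526, 0.005], 0.72)]
top [0.269 0.025 1.376] [-0.07, 0.079, 0.727, -0.679] [[465.9, 0.0, 323.0], [0.0, 465.9, 206.2], [0.0, 0.0, 1.0]] ['intrinsics', 'eye', 'rotation']
stand [([0.624, -0.051, 0.01], 0.6)]
peg []
lower_nut [([0.59, -0.021, 0.06], 0.66)]
jam_nut []
lever_end [([0.592, 0.013, 0.057], 0.47)]
spanner [([0.539, 0.31, 0.011], 0.94)]
spanner_jaw [([0.541, 0.306, 0.012], 0.8)]
small_spanner [([0.514, -0.288, 0.015], 0.94)]
bowl [([0.
[... 251 characters left out ...]
': 1.4, 'q': array([-1.19320398,  0.68913541, -0.19459421,  1.56528307,  0.15725826,
        0.90247867, -0.21510269]), 'qd': array([-0.00070786,  0.00031201,  0.0006044 ,  0.0015582 ,  0.00058481,
        0.00195625,  0.00081795]), 'joint_torque': array([-5.76109596e-05, -5.27485120e+01, -1.26703765e+00, -1.53747439e+01,
       -5.18878608e-02, -7.45684720e-04,  2.59099306e-05]), 'tool_pos': array([0.21064196, 0.58846423, 0.30272496]), 'eef_rot': array([ 1.71057157e-01,  9.85261106e-01,  3.88839909e-05, -1.74234572e-05]), 'contact_force': array([1.16061809, 0.58675202, 0.29626178]), 'moment': array([-0.0286037 ,  0.04129034,  0.01454348]), 'finger_force': 0.0, 'opening': 0.9992428705952002}
```

View pics/top0.png

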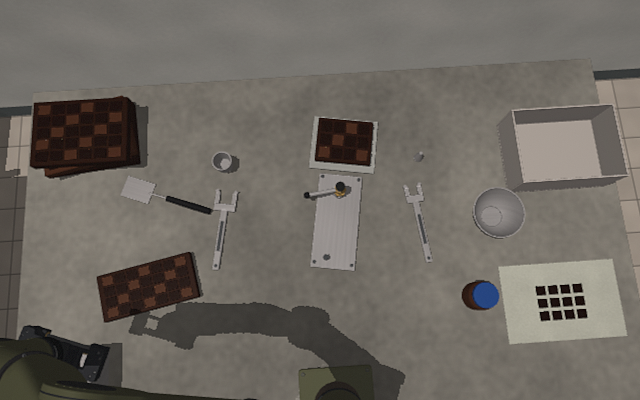

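View pics/scene0.png

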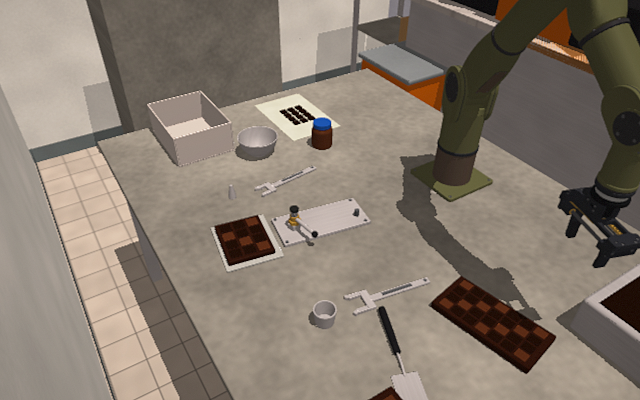

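```bash
cat > h.py <<'E'
from plant import r
import cv2, numpy as np
from scipy.spatial.transform import Rotation as R
from scipy.optimize import least_squares
np.set_printoptions(precision=4,suppress=True)
def cal(c):
    k=r.get_calibration(c); return np.array(k["intrinsics"]),np.array(k["eye"]),R.from_quat(k["rotation"]).as_matrix()
def proj(C,P):
    K,e,M=C; p=(np.atleast_2d(P)-e)@M*[1,-1,-1]; p=p@K.T; return p[:,:2]/p[:,2:]
def unproj(C,uv,z):
    K,e,M=C; uv=np.atleast_2d(uv); d=np.c_[uv,np.ones(len(uv))]@np.linalg.inv(K).T*[1,-1,-1]@M.T
    z=np.broadcast_to(z,len(uv)); return e+d*((z-e[2])/d[:,2])[:,None]
def go(p,yaw=None,s=None):
    """tool z-turn (deg) to bring tool -x to world yaw(deg), then translation in the turned tool frame"""
    s=s or r.get_state(); M=R.from_quat(s["eef_rot"]).as_matrix(); 
    y0=np.degrees(np.arctan2(-M[1,0],-M[0,0])); t=0 if yaw is None else -((yaw-y0+180)%360-180)
    M2=M@R.from_rotvec([0,0,np.radians(t)]).as_matrix()
    print("yaw now",round(y0,2),"turn rz",round(t,2),"trans mm",1e3*(M2.T@(np.array(p)-s["tool_pos"])),"pos",s["tool_pos"],"clk",s["clock"])
E
python3 - <<'E'
from h import *
C=cal("top")
print(unproj(C,[[341,185],[326,256],[307,195],[219,228],[227,193],[216,268]],[.088,.034,.051,.01,.01,.01]))
s=r.get_state();M=R.from_quat(s["eef_rot"]).as_matrix();K,e,W=cal("wrist")
print("M",M,"cam in tool",M.T@(e-s["tool_pos"]),"axes",M.T@W,K)
go([.54,.31,.30],-0)
E
```

```text
[[ 0.6026 -0.0554  0.088 ]
 [ 0.4089  0.0005  0.034 ]
 [ 0.5888  0.0438  0.051 ]
 [ 0.5158  0.311   0.01  ]
 [ 0.6211  0.2847  0.01  ]
 [ 0.3983  0.3223  0.01  ]]
M [[-0.9415  0.3371 -0.    ]
 [ 0.3371  0.9415  0.0001]
 [ 0.      0.0001 -1.    ]] cam in tool [ 0.0676 -0.0009 -0.0809] axes [[-0.0003  0.9637  0.2671]
 [ 1.      0.0003 -0.0001]
 [-0.0002  0.2671 -0.9637]] [[309.6837   0.     321.0478]
 [  0.     309.6837 200.0632]
 [  0.       0.       1.    ]]
yaw now -19.7 turn rz -19.7 trans mm [-329.3581 -278.4645    2.695 ] pos [0.2106 0.5885 0.3027] clk 1.4
```

Run:
```python
from h import *
go([.50,.09,.28],-9.8)
```

```text
yaw now -19.7 turn rz -9.9 trans mm [-369.9798 -441.9409   22.6777] pos [0.2106 0.5885 0.3027] clk 1.4
```

>>> play_rows --translation '[[0,0,0.0113],[0,0,0.0113],[-0.023,-0.0276,0],[-0.023,-0.0276,0],[-0.023,-0.0276,0],[-0.023,-0.0276,0],[-0.023,-0.0276,0],[-0.023,-0.0276,0],[-0.023,-0.0276,0],[-0.023,-0.0276,0],[-0.023,-0.0276,0],[-0.023,-0.0276,0],[-0.023,-0.0276,0],[-0.023,-0.0276,0],[-0.023,-0.0276,0],[-0.023,-0.0276,0],[-0.023,-0.0276,0],[-0.023,-0.0276,0],[0,0,0],[0,0,0]]' --delta_rot '[[0,0,-5],[0,0,-4.9],[0,0,0],[0,0,0],[0,0,0],[0,0,0],[0,0,0],[0,0,0],[0,0,0],[0,0,0],[0,0,0],[0,0,0],[0,0,0],[0,0,0],[0,0,0],[0,0,0],[0,0,0],[0,0,0],[0,0,0],[0,0,0]]' --grip '[1,1,1,1,1,1,1,1,1,1,1,1,1,1,1,1,1,1,1,1]'

```text
clock: 3.9
tool_pos: [0.4979, 0.0914, 0.2802]
eef_rot: [0.085, 0.996, 0.0, -0.0]
contact_force: [0.4, 0.9, 0.6]
opening: 0.999
finger_force: 0.0
```

Run:
```python
from h import *
print(r.get_state()["tool_pos"])
C=cal("wrist"); im=r.snapshot("wrist"); cv2.imwrite("pics/w1.png",im)
S={}
for t in("stand","peg","lower_nut","jam_nut","lever_end","spanner","spanner_jaw","small_spanner"):
    d=r.look_for("wrist",t); print(t,[(np.round(x["point"],4).tolist(),round(x["confidence"],2)) for x in d[:2]])
    m=r.silhouettes("wrist",t); 
    if m: S[t]=m[0]["pixels"]; print("  sil",m[0]["confidence"],S[t].sum())
np.savez("w1.npz",im=im,K=C[0],e=C[1],M=C[2],**S)
```

```text
[0.4979 0.0914 0.2802]
stand [([0.4057, 0.3987, 0.027], 0.71), ([0.4924, -0.0283, 0.0137], 0.67)]
  sil 0.78 25670
peg [([0.4065, 0.0064, 0.0366], 0.48)]
  sil 0.66 267
lower_nut [([0.5904, 0.0145, 0.0582], 0.59)]
  sil 0.56 790
jam_nut [([0.5874, 0.0205, 0.0595], 0.74)]
  sil 0.62 840
lever_end [([0.5905, 0.0235, 0.0599], 0.72)]
  sil 0.64 795
spanner [([0.5237, 0.3121, 0.0073], 0.58)]
  sil 0.74 5061
spanner_jaw [([0.5258, 0.3062, 0.0117], 0.79)]
small_spanner [([0.4869, -0.2809, 0.0102], 0.8), ([0.4081, 0.0061, 0.0356], 0.17)]
  sil 0.88 1110
```

View pics/w1.png

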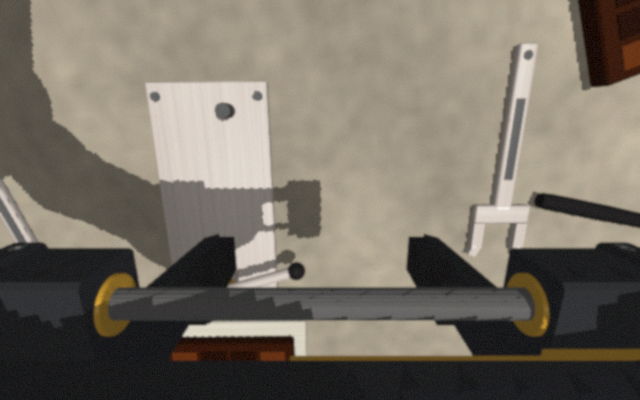

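```bash
cat >> h.py <<'E'
def xf(p,P,z):
    c,s=np.cos(p[2]),np.sin(p[2]); P=np.asarray(P,float); return np.c_[P@np.array([[c,s],[-s,c]])+p[:2],np.full(len(P),z)]
SP=np.array([[-110,-10],[75,-10],[75,-32],[131,-32],[131,-19],[89,-19],[89,19],[131,19],[131,32],[75,32],[75,10],[-110,10]])/1e3
def render(C,polys,zs,p,sc=4):
    im=np.zeros((400*sc,640*sc),np.uint8)
    for P,z in zip(polys,zs):
        uv=(proj(C,xf(p,P,z))+.5)*sc-.5
        cv2.fillPoly(im,[np.round(uv*16).astype(np.int32)],255,shift=4)
    return cv2.resize(im,(640,400),interpolation=cv2.INTER_AREA)/255.
from scipy.optimize import minimize
def fit(C,mask,polys,zs,p0,w=None):
    m=mask.astype(float); w=np.ones_like(m) if w is None else w
    f=lambda p:(np.abs(render(C,polys,zs,p/[1,1,2])-m)*w).sum()
    q=np.array(p0)*[1,1,2]
    for k in(.01,.003): q=minimize(f,q,method="Nelder-Mead",options=dict(initial_simplex=np.vstack([q,q+k*np.eye(3)]),xatol=1e-5,fatol=.05,maxiter=250)).x
    return q/[1,1,2],f(q)
E
python3 - <<'E'
from h import *
d=np.load("w1.npz");C=(d["K"],d["e"],d["M"])
pts=unproj(C,[[528,45],[498,250],[224,108],[147,83],[267,82],[297,270]],[.01,.01,.034,.012,.012,.051]);print(pts)
a=pts[1]-pts[0];y=np.arctan2(a[1],a[0]);p0=[pts[0][0]+.11*np.cos(y),pts[0][1]+.11*np.sin(y),y]
p,f=fit(C,d["spanner"],[SP,SP],[.01,0.],p0);print(p0,p,f,np.degrees(p[2]))
go([.70,.0,.28])
E
```

```text
[[ 0.3993  0.3246  0.01  ]
 [ 0.6268  0.2895  0.01  ]
 [ 0.4082  0.0063  0.034 ]
 [ 0.3682 -0.074   0.012 ]
 [ 0.3888  0.0514  0.012 ]
 [ 0.5903  0.0475  0.051 ]]
[np.float64(0.507986720253311), np.float64(0.3078698518030467), np.float64(-0.15305708755499284)] [ 0.5026  0.3084 -0.1608] 963.9411764705882 -9.213507613631393
yaw now -9.8 turn rz 0 trans mm [-214.3536  -54.9981    0.0884] pos [0.4981 0.0907 0.2801] clk 4.75
```

>>> play_rows --translation '[[-0.0268,-0.0069,0],[-0.0268,-0.0069,0],[-0.0268,-0.0069,0],[-0.0268,-0.0069,0],[-0.0268,-0.0069,0],[-0.0268,-0.0069,0],[-0.0268,-0.0069,0],[-0.0268,-0.0069,0],[0,0,0],[0,0,0],[0,0,0]]' --delta_rot '[[0,0,0],[0,0,0],[0,0,0],[0,0,0],[0,0,0],[0,0,0],[0,0,0],[0,0,0],[0,0,0],[0,0,0],[0,0,0]]' --grip '[1,1,1,1,1,1,1,1,1,1,1]'

```text
clock: 6.12
tool_pos: [0.6991, 0.0007, 0.2802]
eef_rot: [0.085, 0.996, 0.0, -0.0]
contact_force: [0.6, -0.5, 0.5]
opening: 1.004
finger_force: 0.0
```

Run:
```python
from h import *
C=cal("wrist"); im=r.snapshot("wrist")
S={}
for t in("stand","lower_nut","jam_nut","lever_end","spanner"):
    d=r.look_for("wrist",t); print(t,[(np.round(x["point"],4).tolist(),round(x["confidence"],2)) for x in d[:2]])
    m=r.silhouettes("wrist",t); 
    if m: S[t]=m[0]["pixels"]; print("  sil",m[0]["confidence"],S[t].sum())
np.savez("w2.npz",im=im,K=C[0],e=C[1],M=C[2],**S)
d=np.load("w1.npz");D=(d["K"],d["e"],d["M"])
a=d["im"].copy(); a[d["spanner"]]=a[d["spanner"]]//2+[0,0,127]
cv2.polylines(a,[np.round(proj(D,xf([.5026,.3084,-.1608],SP,.01))).astype(int)],True,(0,255,0))
a=cv2.resize(a[20:280,430:570],None,fx=2,fy=2)
b=cv2.resize(im[0:300,120:640],None,fx=1,fy=1); b=np.vstack([b,np.zeros((220,520,3),np.uint8)])
cv2.imwrite("pics/w2.png",np.hstack([b,a]))
```

```text
stand [([0.6557, -0.0497, 0.0131], 0.8)]
  sil 0.7 37688
lower_nut [([0.5973, -0.0084, 0.0575], 0.78)]
  sil 0.75 1973
jam_nut [([0.5948, -0.0005, 0.0591], 0.85)]
  sil 0.59 1896
lever_end [([0.5964, 0.0146, 0.0577], 0.97)]
  sil 0.94 1526
spanner [([0.5954, 0.2925, 0.0087], 0.86)]
  sil 0.7 3274
```

View pics/w2.png

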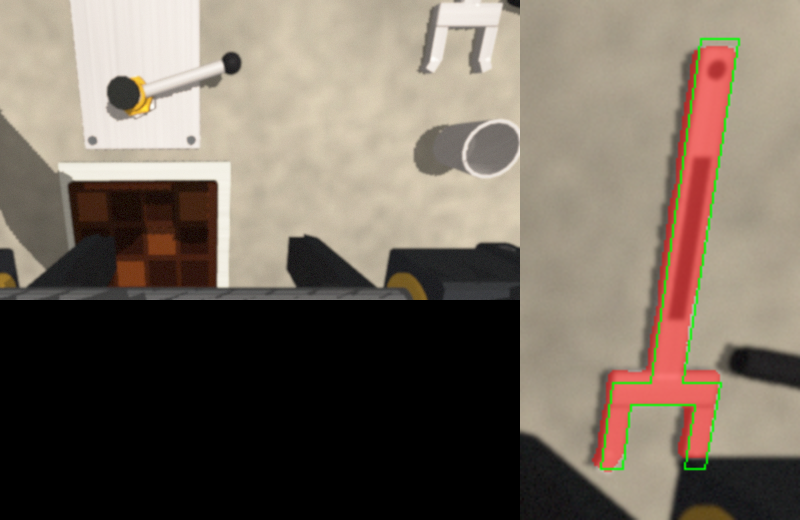

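Run:
```python
from h import *
d=np.load("w2.npz");C=(d["K"],d["e"],d["M"]);d1=np.load("w1.npz");D=(d1["K"],d1["e"],d1["M"])
g=d["im"].max(2)
n,l,s,c=cv2.connectedComponentsWithStats(((g<75)&(np.mgrid[:400,:640][0]<180)).astype(np.uint8))
for i in range(1,n):
    if s[i,4]>80: print(s[i],c[i])
capuv=min(c[1:],key=lambda q:np.hypot(*(q-[244,93]))); balluv=min(c[1:],key=lambda q:np.hypot(*(q-[352,63])))
print("cap",unproj(C,capuv,.088),"ball",unproj(C,balluv,.051))
PL=np.array([[-230,-65],[55,-65],[55,65],[-230,65]])/1e3
print(*[np.median(d["im"][y,x]) for y,x in((130,300),(120,215),(80,450))])
b2=(g>185).astype(np.uint8);b1=(d1["im"].max(2)>185).astype(np.uint8)
def clean(b):
    b=cv2.morphologyEx(b,cv2.MORPH_CLOSE,np.ones((5,5)));return cv2.morphologyEx(b,cv2.MORPH_OPEN,np.ones((5,5)))
b1,b2=clean(b1),clean(b2)
W2=np.zeros((400,640));W2[0:155,160:345]=1
W2[25:115,215:360]=0
W1=np.zeros((400,640));W1[60:178,130:290]=1;W1[95:130,205:245]=0
f=lambda q:(np.abs(render(C,[PL],[.012],q)-b2)*W2).sum()+(np.abs(render(D,[PL],[.012],q)-b1)*W1).sum()
for F,nm in((f,"both"),(lambda q:(np.abs(render(C,[PL],[.012],q)-b2)*W2).sum(),"w2"),(lambda q:(np.abs(render(D,[PL],[.012],q)-b1)*W1).sum(),"w1")):
    q=np.array([.605,-.05,-.165])
    for k in(.01,.003): q=minimize(F,q,method="Nelder-Mead",options=dict(initial_simplex=np.vstack([q,q+k*np.eye(3)]),xatol=1e-5,fatol=.05)).x
    print(nm,q,np.degrees(q[2]),F(q))
```

```text
[  0   0  28  55 386] [11.9534 28.5751]
[343  53  17  21 283] [351.2686  62.6148]
[228  77  31  33 769] [242.9025  92.9597]
cap [[ 0.6041 -0.0502  0.088 ]] ball [[0.5913 0.0466 0.051 ]]
234.0 229.0 195.0
both [ 0.6063 -0.052  -0.1632] -9.35174776312327 8326.301960784313
w2 [ 0.7147 -0.1288 -0.306 ] -17.535331300533965 4029.6078431372553
w1 [ 0.6047 -0.05   -0.1607] -9.20471541302073 424.50588235294117
```

Run:
```python
from h import *
d=np.load("w2.npz");C=(d["K"],d["e"],d["M"])
g=d["im"].max(2)
PL=np.array([[-230,-65],[55,-65],[55,65],[-230,65]])/1e3
W2=np.zeros((400,640));W2[0:155,160:345]=1;W2[25:115,215:360]=0
for th in(205,212,220):
    b2=cv2.morphologyEx((g>th).astype(np.uint8),cv2.MORPH_CLOSE,np.ones((5,5)));b2=cv2.morphologyEx(b2,cv2.MORPH_OPEN,np.ones((5,5)))
    q,F=fit(C,b2,[PL],[.012],[.605,-.05,-.163],W2)
    print(th,q,np.degrees(q[2]),F)
# spanner
go([.64,.29,.22],-9.2)
```

```text
205 [ 0.6029 -0.0499 -0.1597] -9.148549204902773 1930.0
212 [ 0.6022 -0.0498 -0.1603] -9.1850186105664 515.5882352941177
220 [ 0.6019 -0.0491 -0.1623] -9.298324794526843 567.0039215686274
yaw now -9.8 turn rz -0.6 trans mm [105.6387 276.8553  60.1612] pos [ 0.7    -0.0002  0.2801] clk 6.675
```

>>> play_rows --translation '[[0.011,0.027,0.006],[0.011,0.027,0.006],[0.011,0.027,0.006],[0.011,0.027,0.006],[0.011,0.027,0.006],[0.011,0.027,0.006],[0.011,0.027,0.006],[0.011,0.027,0.006],[0.011,0.027,0.006],[0.011,0.027,0.006],[0,0,0],[0,0,0],[0,0,0]]' --delta_rot '[[0,0,-0.6],[0,0,0],[0,0,0],[0,0,0],[0,0,0],[0,0,0],[0,0,0],[0,0,0],[0,0,0],[0,0,0],[0,0,0],[0,0,0],[0,0,0]]' --grip '[1,1,1,1,1,1,1,1,1,1,1,1,1]'

```text
clock: 8.3
tool_pos: [0.6359, 0.2817, 0.2204]
eef_rot: [0.081, 0.997, -0.001, 0.001]
contact_force: [-0.3, -0.1, 1.2]
opening: 1.001
finger_force: 0.0
```

Run:
```python
from h import *
C=cal("wrist"); im=r.snapshot("wrist")
m=r.silhouettes("wrist","spanner")[0]; print(m["confidence"],m["pixels"].sum()); mk=m["pixels"]
np.savez("w3.npz",im=im,K=C[0],e=C[1],M=C[2],spanner=mk)
SP2=SP.copy(); SP2[[2,9],0]=.070; SP2[[1,10],0]=.070
p,f=fit(C,mk,[SP2],[.01],[.505,.307,-.155]);print(p,np.degrees(p[2]),f)
ys,xs=np.nonzero(mk);g=unproj(C,np.c_[xs,ys],.01)[:,:2]
c,s=np.cos(p[2]),np.sin(p[2]);l=(g-p[:2])@np.array([[c,-s],[s,c]])*1e3
print("extent",l.min(0),l.max(0))
for x in(-90,-60,-30,0,30,60,75,80,85,90,95,100,110,120,128):
    t=l[abs(l[:,0]-x)<2.5]; h,_=np.histogram(t[:,1],np.arange(-40,41,2)); print(x,t[:,1].min().round(1),t[:,1].max().round(1),"gap",t[:,1][t[:,1]<0].max().round(1),t[:,1][t[:,1]>0].min().round(1))
a=im.copy(); a[mk]=a[mk]//2+np.array([0,0,127],np.uint8)
cv2.polylines(a,[np.round(proj(C,xf(p,SP2,.01))).astype(int)],True,(0,255,0)); cv2.imwrite("pics/w3.png",a)
```

```text
0.68 5613
[ 0.5032  0.3094 -0.167 ] -9.565664720315729 417.3372549019608
extent [-23.2301 -33.4596] [133.6476  32.7918]Traceback (most recent call last):
  File "<stdin>", line 11, in <module>
    return umr_minimum(a, axis, None, out, keepdims, initial, where)
ValueError: zero-size array to reduction operation minimum which has no identity
```

Run:
```python
from h import *
go([.5032,.3094,.066],-9.57)
```

```text
yaw now -9.31 turn rz 0.26 trans mm [135.204    4.6967 154.2894] pos [0.6356 0.2824 0.2204] clk 8.4
```

>>> play_rows --translation '[[0.0135,0.0005,0],[0.0135,0.0005,0],[0.0135,0.0005,0],[0.0135,0.0005,0],[0.0135,0.0005,0],[0.0135,0.0005,0],[0.0135,0.0005,0.016],[0.0135,0.0005,0.016],[0.0135,0.0005,0.016],[0.0135,0.0005,0.016],[0,0,0.02],[0,0,0.02],[0,0,0.02],[0,0,0.02],[0,0,0.01],[0,0,0],[0,0,0]]' --delta_rot '[[0,0,0.26],[0,0,0],[0,0,0],[0,0,0],[0,0,0],[0,0,0],[0,0,0],[0,0,0],[0,0,0],[0,0,0],[0,0,0],[0,0,0],[0,0,0],[0,0,0],[0,0,0],[0,0,0],[0,0,0]]' --grip '[1,1,1,1,1,1,1,1,1,1,1,1,1,1,1,1,1]'

```text
clock: 10.52
tool_pos: [0.5027, 0.3112, 0.0662]
eef_rot: [0.082, 0.997, 0.0, 0.0]
contact_force: [0.7, -0.6, -0.0]
opening: 1.0
finger_force: 0.0
```

>>> play_rows --translation '[[0,0,0],[0,0,0],[0,0,0],[0,0,0],[0,0,0],[0,0,0],[0,0,0],[0,0,0]]' --delta_rot '[[0,0,0],[0,0,0],[0,0,0],[0,0,0],[0,0,0],[0,0,0],[0,0,0],[0,0,0]]' --grip '[-1,-1,-1,-1,-1,-1,-1,-1]' --squeeze 40

```text
clock: 11.52
tool_pos: [0.5025, 0.3108, 0.0661]
eef_rot: [0.083, 0.997, -0.0, -0.0]
contact_force: [-0.3, -0.3, 0.4]
opening: 0.219
finger_force: 40.0
```

Run:
```python
from h import *
s=r.get_state();print(s["tool_pos"],s["opening"]*88,s["finger_force"],s["contact_force"])
C=cal("wrist"); im=r.snapshot("wrist"); cv2.imwrite("pics/w4.png",im)
m=r.silhouettes("wrist","spanner")
np.savez("w4.npz",im=im,K=C[0],e=C[1],M=C[2],spanner=m[0]["pixels"] if m else 0)
```

```text
[0.5025 0.3108 0.0661] 19.308132688592003 39.99877989292145 [-0.3079 -0.2965  0.4428]
```

View pics/w4.png

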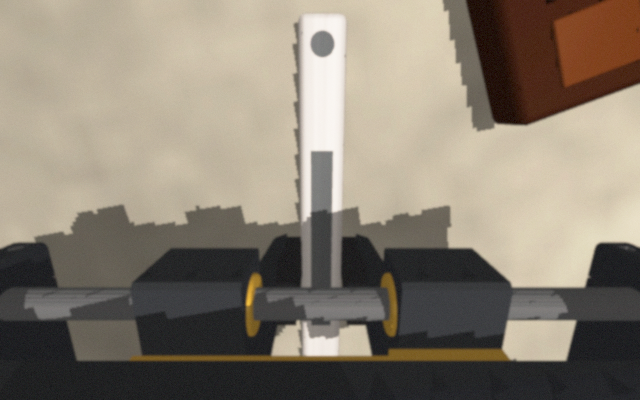

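Run:
```python
from h import *
d=np.load("w4.npz");C=(d["K"],d["e"],d["M"]);im=d["im"].max(2).astype(int)
print(im[5:22,323], im[100,290:350],im[190,290:350])
def edge(v,t): 
    i=np.argmax(v>t); return i-1+(t-v[i-1])/(v[i]-v[i-1])
s=r.get_state();M=R.from_quat(s["eef_rot"]).as_matrix();tl=lambda P:(P-s["tool_pos"])@M*1e3
print("pix centre",tl(unproj(C,[[323,13.5],[323,100],[323,190]],.01)))
for row in(60,100,140,190,220):
    xs=np.nonzero(im[row,290:360]>235)[0]+290; print(row,xs.min(),xs.max(),tl(unproj(C,[[xs.min()-.5,row],[xs.max()+.5,row]],.01))[:,:2].ravel())
```

```text
[211 211 212 211 209 207 202 204 213 226 233 237 240 244 246 246 247] [203 204 203 197 197 190 176 152 129 137 164 188 207 221 230 238 242 243
 243 244 244 244 245 246 247 248 248 249 248 248 248 247 247 247 246 247
 247 249 250 250 250 249 249 250 250 249 247 247 246 244 240 236 232 223
 209 202 204 205 210 205] [200 199 201 200 196 187 164 127 112 114 138 170 198 218 228 236 240 243
 243 240 220 173 137 126 125 125 124 125 124 124 122 121 124 120 122 123
 121 124 123 121 126 157 216 242 247 247 247 244 241 237 232 224 210 199
 198 199 197 199 201 202]
pix centre [[105.9862  -0.2045  56.1071]
 [ 73.5774  -0.1592  56.1006]
 [ 34.5817  -0.1046  56.0928]]
60 305 342 [89.1205 -7.7277 89.1153  7.7735]
100 305 341 [73.5797 -7.9537 73.5751  7.6351]
140 305 340 [56.9836 -8.1952 56.9795  7.4874]
190 305 339 [34.5835 -8.521  34.5802  7.4017]Traceback (most recent call last):
  File "<stdin>", line 9, in <module>
    return umr_minimum(a, axis, None, out, keepdims, initial, where)
ValueError: zero-size array to reduction operation minimum which has no identity
```

```bash
cat >> h.py <<'E'
ST=np.array([.6035,-.0500,-.1605])
def stp(x,y,z): return xf(ST,[[x/1e3,y/1e3]],z)[0]
def instand(P):
    c,s=np.cos(ST[2]),np.sin(ST[2]); return (np.array(P)[:2]-ST[:2])@np.array([[c,-s],[s,c]])*1e3
E
python3 - <<'E'
from h import *
print(stp(-165,0,.151)); go(stp(-165,0,.151),-9.2)
E
```

```text
[ 0.4406 -0.0236  0.151 ]
yaw now -9.47 turn rz -0.27 trans mm [   7.5834 -340.0302  -84.7558] pos [0.5024 0.3108 0.0661] clk 11.625
```

>>> play_rows --translation '[[0,0,-0.01],[0,0,-0.025],[0,0,-0.025],[0,0,-0.0248],[0.0004,-0.02,0],[0.0006,-0.032,0],[0.0006,-0.032,0],[0.0006,-0.032,0],[0.0006,-0.032,0],[0.0006,-0.032,0],[0.0006,-0.032,0],[0.0006,-0.032,0],[0.0006,-0.032,0],[0.001,-0.032,0],[0.001,-0.02,0],[0.001,-0.012,0],[0,0,0],[0,0,0],[0,0,0]]' --delta_rot '[[0,0,0],[0,0,-0.27],[0,0,0],[0,0,0],[0,0,0],[0,0,0],[0,0,0],[0,0,0],[0,0,0],[0,0,0],[0,0,0],[0,0,0],[0,0,0],[0,0,0],[0,0,0],[0,0,0],[0,0,0],[0,0,0],[0,0,0]]' --grip '[-1,-1,-1,-1,-1,-1,-1,-1,-1,-1,-1,-1,-1,-1,-1,-1,-1,-1,-1]'

```text
clock: 14.0
tool_pos: [0.4405, -0.0222, 0.1509]
eef_rot: [0.079, 0.997, 0.0, 0.0]
contact_force: [0.3, -0.7, -3.7]
opening: 0.214
finger_force: 40.0
```

Run:
```python
from h import *
s=r.get_state();print(instand(s["tool_pos"]),s["contact_force"],s["moment"],s["finger_force"])
go(stp(-165,0,.0795),-9.2)
C=cal("wrist"); im=r.snapshot("wrist"); T=cal("top"); t=r.snapshot("top"); np.savez("w5.npz",im=im,K=C[0],e=C[1],M=C[2])
t=cv2.resize(t[150:290,280:400],None,fx=3,fy=3,interpolation=cv2.INTER_CUBIC)
cv2.imwrite("pics/w5.png",np.hstack([cv2.resize(im[:320,120:560],(420,305)) ,np.zeros((305,20,3),np.uint8),cv2.resize(t,(360,420))[:305]]))
```

```text
[-165.3138    1.3892] [ 0.2688 -0.7217 -3.6857] [ 0.034   0.074  -0.0231] 39.9926894903183
yaw now -9.08 turn rz 0.12 trans mm [-0.2819 -1.4567 71.4247] pos [ 0.4405 -0.0222  0.1509] clk 14.0
```

View pics/w5.png

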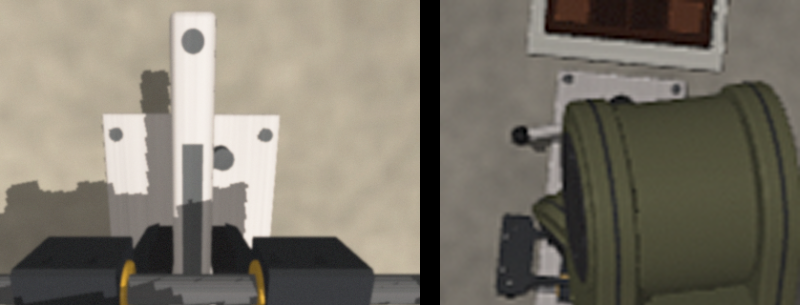

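>>> play_rows --translation '[[-0.0003,-0.0007,0.01],[0,-0.0007,0.015],[0,0,0.015],[0,0,0.012],[0,0,0.009],[0,0,0.006],[0,0,0.0044],[0,0,0],[0,0,0]]' --delta_rot '[[0,0,0.12],[0,0,0],[0,0,0],[0,0,0],[0,0,0],[0,0,0],[0,0,0],[0,0,0],[0,0,0]]' --grip '[-1,-1,-1,-1,-1,-1,-1,-1,-1]'

```text
clock: 15.22
tool_pos: [0.4429, -0.0248, 0.083]
eef_rot: [0.081, 0.997, -0.0, -0.003]
contact_force: [0.5, 0.7, -3.7]
opening: 0.218
finger_force: 40.0
```

Run:
```python
from h import *
s=r.get_state();print(instand(s["tool_pos"]),s["contact_force"],s["moment"],s["finger_force"])
go(stp(-112,0,.0795),-9.2)
C=cal("wrist"); im=r.snapshot("wrist"); np.savez("w6.npz",im=im,K=C[0],e=C[1],M=C[2])
cv2.imwrite("pics/w6.png",np.vstack([im[:300]]))
```

```text
[-162.5159   -0.7767] [ 0.5365  0.7499 -3.7011] [0.0303 0.1048 0.0301] 39.99264657497406
yaw now -9.31 turn rz -0.11 trans mm [-50.5341   0.7818   3.1988] pos [ 0.4429 -0.0248  0.083 ] clk 15.225
```

View pics/w6.png

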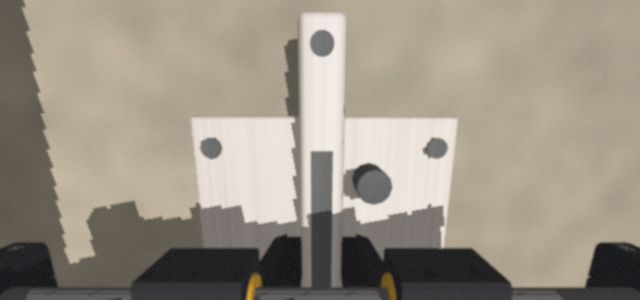

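Run:
```python
from h import *
d=np.load("w6.npz");C=(d["K"],d["e"],d["M"])
for n,uv,z in(("peg",[374,186],.034),("end",[322,13.5],.025),("shankL",[300.5,100],.025),("shankR",[345,100],.025),("cornL",[191.5,118.5],.012),("cornR",[457.5,118],.012)):
    print(n,instand(unproj(C,[uv],z)[0]))
print(r.get_state()["q"])
```

```text
peg [-200.7993   20.9989]
end [-269.5338   -1.252 ]
shankL [-236.562   -10.5109]
shankR [-236.517     8.5474]
cornL [-228.9276  -63.326 ]
cornR [-228.8621   63.0904]
[-0.0135  0.9143 -0.0541  2.2369  1.6574  0.0425 -0.2961]
```

>>> play_rows --translation '[[-0.005,0.0004,0],[-0.005,0.0004,0],[-0.005,0,0],[-0.005,0,0],[0,0,0],[0,0,0]]' --delta_rot '[[0,0,0],[0,0,0],[0,0,0],[0,0,0],[0,0,0],[0,0,0]]' --grip '[-1,-1,-1,-1,-1,-1]'

```text
clock: 16.02
tool_pos: [0.4616, -0.0275, 0.0831]
eef_rot: [0.081, 0.997, -0.0, -0.003]
contact_force: [-0.2, -0.2, -4.4]
opening: 0.219
finger_force: 40.0
```

Run:
```python
from h import *
s=r.get_state();print(instand(s["tool_pos"]),s["contact_force"],s["moment"],s["finger_force"],s["eef_rot"],s["q"])
go(stp(-112,0,.0795),-9.2)
```

```text
[-143.6866   -0.4948] [-0.1899 -0.2427 -4.3973] [0.0048 0.0748 0.0142] 39.992594718933105 [ 0.0811  0.9967 -0.0004 -0.0027] [ 0.1075  0.9199 -0.24    2.176   1.2447  0.2012  0.1291]
yaw now -9.31 turn rz -0.11 trans mm [-31.7051   0.5015   3.458 ] pos [ 0.4616 -0.0275  0.0831] clk 16.025
```

Run:
```python
from h import *
s=r.get_state();Q=R.from_quat(s["eef_rot"]);y=np.radians(-9.2)
T=R.from_matrix(np.array([[-np.cos(y),-np.sin(y),0],[-np.sin(y),np.cos(y),0],[0,0,-1]]).T.reshape(3,3).T)
c,sn=np.cos(y),np.sin(y);T=R.from_matrix(np.array([[-c,-sn,0],[-sn,c,0],[0,0,-1]]))
print(T.as_quat(),(Q.inv()*T).as_rotvec(degrees=True))
```

```text
[0.0802 0.9968 0.     0.    ] [-0.0751 -0.3009 -0.1089]
```

>>> play_rows --translation '[[0,0.0004,0.001],[0,0,0.0015],[0,0,0.001],[-0.004,0,0],[-0.004,0,0],[-0.004,0,0],[-0.004,0,0],[0,0,0]]' --delta_rot '[[-0.08,-0.3,-0.11],[0,0,0],[0,0,0],[0,0,0],[0,0,0],[0,0,0],[0,0,0],[0,0,0]]' --grip '[-1,-1,-1,-1,-1,-1,-1,-1]'

```text
clock: 17.02
tool_pos: [0.4783, -0.0298, 0.0796]
eef_rot: [0.081, 0.997, 0.0, 0.001]
contact_force: [-0.1, -0.1, -3.6]
opening: 0.222
finger_force: 40.0
```

Run:
```python
from h import *
s=r.get_state();print(instand(s["tool_pos"]),s["contact_force"],s["moment"],s["eef_rot"])
go(stp(-112,0,.0795),-9.2)
```

```text
[-126.8398   -0.0986] [-0.1206 -0.1182 -3.63  ] [0.0436 0.1022 0.0031] [0.0806 0.9967 0.0003 0.0006]
yaw now -9.24 turn rz -0.04 trans mm [-14.8397   0.0996   0.1088] pos [ 0.4783 -0.0298  0.0796] clk 17.025
```

Sliding on smoothly; continue in small steps until throat contact.

>>> play_rows --translation '[[-0.003,0,0],[-0.003,0,0],[-0.003,0,0],[-0.002,0,0],[0,0,0]]' --delta_rot '[[0,0,0],[0,0,0],[0,0,0],[0,0,0],[0,0,0]]' --grip '[-1,-1,-1,-1,-1]'

```text
clock: 17.65
tool_pos: [0.4889, -0.0314, 0.0796]
eef_rot: [0.08, 0.997, 0.0, 0.0]
contact_force: [-0.6, -0.4, -3.8]
opening: 0.219
finger_force: 40.0
```

>>> play_rows --translation '[[-0.001,0,0],[-0.001,0,0],[0,0,0]]' --delta_rot '[[0,0,0],[0,0,0],[0,0,0]]' --grip '[-1,-1,-1]'

```text
clock: 18.02
tool_pos: [0.4907, -0.0318, 0.0796]
eef_rot: [0.08, 0.997, 0.0, 0.0]
contact_force: [-0.1, -0.1, -3.6]
opening: 0.219
finger_force: 40.0
```

>>> play_rows --translation '[[-0.001,0,0],[0,0,0]]' --delta_rot '[[0,0,0],[0,0,0]]' --grip '[-1,-1]'

```text
clock: 18.27
tool_pos: [0.4917, -0.0319, 0.0796]
eef_rot: [0.08, 0.997, 0.0, 0.0]
contact_force: [-0.0, -0.4, -4.4]
opening: 0.219
finger_force: 40.0
```

>>> play_rows --translation '[[-0.001,0,0],[0,0,0]]' --delta_rot '[[0,0,0],[0,0,0]]' --grip '[-1,-1]'

```text
clock: 18.52
tool_pos: [0.4927, -0.0321, 0.0796]
eef_rot: [0.08, 0.997, 0.0, 0.0]
contact_force: [-0.4, 0.3, -4.4]
opening: 0.219
finger_force: 40.0
```

>>> play_rows --translation '[[-0.001,0,0],[0,0,0]]' --delta_rot '[[0,0,0],[0,0,0]]' --grip '[-1,-1]'

```text
clock: 18.77
tool_pos: [0.4933, -0.0322, 0.0795]
eef_rot: [0.08, 0.997, 0.0, -0.0]
contact_force: [-0.8, 0.8, -3.8]
opening: 0.221
finger_force: 40.0
```

>>> play_rows --translation '[[-0.001,0,0],[0,0,0]]' --delta_rot '[[0,0,0],[0,0,0]]' --grip '[-1,-1]'

```text
clock: 19.02
tool_pos: [0.4935, -0.0323, 0.0794]
eef_rot: [0.08, 0.997, 0.0, -0.001]
contact_force: [-3.0, 1.2, -3.2]
opening: 0.219
finger_force: 40.0
```

>>> play_rows --translation '[[-0.001,0,0],[0,0,0]]' --delta_rot '[[0,0,0],[0,0,0]]' --grip '[-1,-1]'

```text
clock: 19.27
tool_pos: [0.4937, -0.0324, 0.0793]
eef_rot: [0.08, 0.997, -0.0, -0.001]
contact_force: [-6.4, 1.6, -3.9]
opening: 0.22
finger_force: 40.0
```

Run:
```python
from h import *
s=r.get_state();print(instand(s["tool_pos"]),s["contact_force"],s["moment"],s["eef_rot"])
C=cal("wrist");im=r.snapshot("wrist");v=im.max(2).astype(int);print(v[5:25,323])
np.savez("w7.npz",im=im,K=C[0],e=C[1],M=C[2])
```

```text
[-111.159    -0.1246] [-6.3643  1.6016 -3.865 ] [0.2161 1.2802 0.0475] [ 0.0799  0.9968 -0.0001 -0.0015]
[225 224 225 226 226 225 221 212 203 205 209 217 224 227 229 229 228 228
 229 228]
```

>>> play_rows --translation '[[0.0015,0,0],[0,0,0.0005],[0,0,0.0005],[0,0,0]]' --delta_rot '[[0,0,0],[0,0,0],[0,0,0],[0,0,0]]' --grip '[-1,-1,-1,-1]'

```text
clock: 19.82
tool_pos: [0.4936, -0.0322, 0.0785]
eef_rot: [0.08, 0.997, -0.0, -0.0]
contact_force: [-4.5, 1.7, -2.4]
opening: 0.219
finger_force: 40.0
```

Run:
```python
from h import *
s=r.get_state();print(instand(s["tool_pos"]),s["tool_pos"],s["contact_force"],s["moment"],s["eef_rot"])
```

```text
[-111.3738   -0.0393] [ 0.4936 -0.0322  0.0785] [-4.5237  1.6807 -2.426 ] [ 0.2098  1.0765 -0.0284] [ 0.0801  0.9968 -0.     -0.0003]
```

>>> play_rows --translation '[[0.0005,0,0.0004],[0,0,0],[0,0,0],[0,0,0],[0,0,0],[0,0,0],[0,0,-0.01],[0,0,-0.02],[0,0,-0.03],[0,0,-0.03],[0,0,-0.03],[0,0,-0.03],[0,0,0],[0,0,0]]' --delta_rot '[[0,0,0],[0,0,0],[0,0,0],[0,0,0],[0,0,0],[0,0,0],[0,0,0],[0,0,0],[0,0,0],[0,0,0],[0,0,0],[0,0,0],[0,0,0],[0,0,0]]' --grip '[-1,0,0,0,0,0,0,0,0,0,0,0,0,0]'

```text
clock: 21.58
tool_pos: [0.493, -0.0326, 0.2279]
eef_rot: [0.08, 0.997, -0.0, -0.0]
contact_force: [0.3, -0.4, -0.5]
opening: 0.501
finger_force: 0.0
```

Run:
```python
from h import *
s=r.get_state();print(instand(s["tool_pos"]),s["contact_force"],s["opening"])
ang=np.radians(106.4); b=np.array([98*np.cos(ang),98*np.sin(ang)]);print("ball",b)
u=np.array([-np.sin(ang),np.cos(ang)]) # anticlockwise tangent
go(stp(*(b+u*45),.235),-9.2)
```

```text
[-111.8192   -0.454 ] [ 0.3183 -0.4197 -0.5098] 0.5013633157698504
ball [-27.6695  94.0128]
yaw now -9.2 turn rz -0.0 trans mm [-40.9733  81.7623  -7.0972] pos [ 0.493  -0.0326  0.2279] clk 21.575
```

>>> play_rows --translation '[[-0.018,0.003,-0.005],[-0.018,0.003,-0.005],[-0.018,0.003,-0.005],[-0.018,0.003,-0.005],[-0.018,0.003,-0.005],[-0.018,0.003,-0.005],[-0.018,0.003,-0.005],[-0.018,0.003,-0.005],[-0.018,0.003,-0.005],[-0.018,0.003,-0.005],[0,0,0],[0,0,0],[0,0,0]]' --delta_rot '[[0,0,0],[0,0,0],[0,0,0],[0,0,0],[0,0,0],[0,0,0],[0,0,0],[0,0,0],[0,0,0],[0,0,0],[0,0,0],[0,0,0],[0,0,0]]' --grip '[-1,-1,-1,-1,-1,-1,-1,-1,-1,-1,-1,-1,-1]'

```text
clock: 23.2
tool_pos: [0.6751, -0.0315, 0.2777]
eef_rot: [0.08, 0.997, -0.0, -0.001]
contact_force: [-0.2, 0.1, 0.4]
opening: 0.001
finger_force: 0.0
```

Run:
```python
from h import *
s=r.get_state();print(instand(s["tool_pos"]),s["opening"])
C=cal("wrist"); im=r.snapshot("wrist"); np.savez("w8.npz",im=im,K=C[0],e=C[1],M=C[2])
m=r.silhouettes("wrist","spanner");print(len(m), m and m[0]["confidence"])
for t in("spanner_jaw","lever_end"): print(t,[(instand(x["point"]),x["point"][2],x["confidence"]) for x in r.look_for("wrist",t)[:2]])
g=im.max(2);n,l,st,c=cv2.connectedComponentsWithStats(((g<75)&(np.mgrid[:400,:640][0]<230)).astype(np.uint8))
for i in range(1,n):
    if 80<st[i,4]<2000: print(st[i],c[i],"as ball",instand(unproj(C,c[i],.051)[0]),"as cap",instand(unproj(C,c[i],.088)[0]))
a=im.copy()
for P,z in((SP,.022),(SP,.012)): cv2.polylines(a,[np.round(proj(C,xf(ST,P-[.11,0],z))*8).astype(int)],True,(0,255,0),1,shift=3)
cv2.imwrite("pics/w8.png",cv2.resize(np.hstack([im[:240,200:400],a[:240,200:400]]),None,fx=2,fy=2,interpolation=cv2.INTER_CUBIC))
```

```text
[67.7216 29.7462] 0.001412833840875849
1 0.97
spanner_jaw [(array([-33.326 ,   3.1141]), 0.0209, 0.91)]
lever_end [(array([-18.9788,  62.166 ]), 0.0555, 0.68)]
[382  75  18  20 267] [390.6816  83.985 ] as ball [-27.5981  93.5973] as cap [-24.2819  85.7934]
[271 100  30  31 710] [285.7592 114.7254] as ball [ 0.1046 -5.2238] as cap [ 0.0891 -1.143 ]
```

View pics/w8.png

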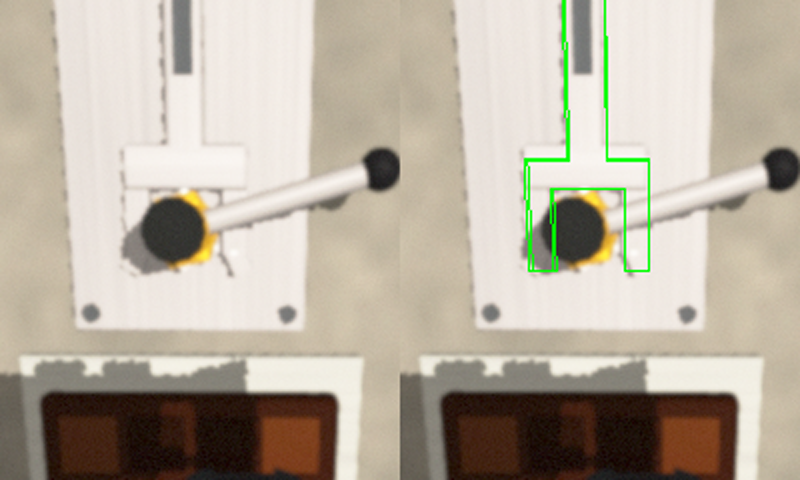

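```bash
sed -i 's/^ST=.*/ST=np.array([.6034,-.0507,-.1605])/' h.py
cat >> h.py <<'E'
def F(th,gap,z=.106):
    a=np.radians(th); return stp(98*np.cos(a)-(19+gap)*np.sin(a),98*np.sin(a)+(19+gap)*np.cos(a),z)
E
python3 - <<'E'
from h import *
go(F(106.4,20),7.2); go(F(106.4,20),-9.2)
E
```

```text
yaw now -9.19 turn rz -16.39 trans mm [113.1891  88.0333 172.2531] pos [ 0.6757 -0.0315  0.2783] clk 23.4
yaw now -9.19 turn rz 0.01 trans mm [133.4393  52.4936 172.2531] pos [ 0.6757 -0.0315  0.2783] clk 23.4
```

>>> play_rows --translation '[[0,0,0],[0,0,0],[0.0142,0.011,0],[0.0142,0.011,0],[0.0142,0.011,0],[0.0142,0.011,0],[0.0142,0.011,0],[0.0142,0.011,0],[0.0142,0.011,0],[0.0142,0.011,0],[0,0,0.022],[0,0,0.03],[0,0,0.03],[0,0,0.03],[0,0,0.03],[0,0,0.02],[0,0,0.01],[0,0,0],[0,0,0]]' --delta_rot '[[0,0,-8.2],[0,0,-8.2],[0,0,0],[0,0,0],[0,0,0],[0,0,0],[0,0,0],[0,0,0],[0,0,0],[0,0,0],[0,0,0],[0,0,0],[0,0,0],[0,0,0],[0,0,0],[0,0,0],[0,0,0],[0,0,0],[0,0,0]]' --grip '[-1,-1,-1,-1,-1,-1,-1,-1,-1,-1,-1,-1,-1,-1,-1,-1,-1,-1,-1]'

```text
clock: 25.78
tool_pos: [0.5528, 0.0419, 0.107]
eef_rot: [-0.063, 0.998, 0.0, 0.001]
contact_force: [-0.3, -0.3, 0.3]
opening: 0.003
finger_force: 0.0
```

```bash
cat >> h.py <<'E'
def arc(a0,a1,n,gap):
    s=r.get_state(); p=s["tool_pos"].copy(); M=R.from_quat(s["eef_rot"]).as_matrix(); y=np.degrees(np.arctan2(-M[1,0],-M[0,0]))
    for a in np.linspace(a0,a1,n+1)[1:]:
        t=F(a,gap); c,sn=np.cos(np.radians(y)),np.sin(np.radians(y)); d=t-p
        rz=-(a-99.2-y); print([round(-c*d[0]-sn*d[1],4),round(-sn*d[0]+c*d[1],4),round(-d[2],4)],round(rz,1)); p=t; y=a-99.2
E
python3 - <<'E'
from h import *
s=r.get_state();print(instand(s["tool_pos"]),s["contact_force"],s["eef_rot"],s["q"])
go(F(106.4,2),7.2)
arc(106.4,70,13,0)
E
```

```text
[-64.748   83.3422] [-0.3413 -0.2712  0.3484] [-0.0628  0.998   0.0002  0.0009] [ 0.186   0.968  -0.5995  1.8965  0.9709  0.5978  0.6343]
yaw now 7.2 turn rz -0.0 trans mm [-17.5807  -0.2315   1.0739] pos [0.5528 0.0419 0.107 ] clk 25.775
[np.float64(-0.0244), np.float64(0.0006), np.float64(0.001)] 2.8
[np.float64(-0.0048), np.float64(0.0008), np.float64(-0.0)] 2.8
[np.float64(-0.0048), np.float64(0.0008), np.float64(-0.0)] 2.8
[np.float64(-0.0048), np.float64(0.0008), np.float64(-0.0)] 2.8
[np.float64(-0.0048), np.float64(0.0008), np.float64(-0.0)] 2.8
[np.float64(-0.0048), np.float64(0.0008), np.float64(-0.0)] 2.8
[np.float64(-0.0048), np.float64(0.0008), np.float64(-0.0)] 2.8
[np.float64(-0.0048), np.float64(0.0008), np.float64(-0.0)] 2.8
[np.float64(-0.0048), np.float64(0.0008), np.float64(-0.0)] 2.8
[np.float64(-0.0048), np.float64(0.0008), np.float64(-0.0)] 2.8
[np.float64(-0.0048), np.float64(0.0008), np.float64(-0.0)] 2.8
[np.float64(-0.0048), np.float64(0.0008), np.float64(-0.0)] 2.8
[np.float64(-0.0048), np.float64(0.0008), np.float64(-0.0)] 2.8
```

>>> play_rows --translation '[[-0.006,0,0.001],[-0.006,0,0],[-0.004,0,0],[-0.0036,0,0],[-0.0048,0.0008,0],[-0.0048,0.0008,0],[-0.0048,0.0008,0],[-0.0048,0.0008,0],[-0.0048,0.0008,0],[-0.0048,0.0008,0],[-0.0048,0.0008,0],[-0.0048,0.0008,0],[-0.0048,0.0008,0],[-0.0048,0.0008,0],[0,0,0]]' --delta_rot '[[0,0,0],[0,0,0],[0,0,0],[0,0,0],[0,0,2.8],[0,0,2.8],[0,0,2.8],[0,0,2.8],[0,0,2.8],[0,0,2.8],[0,0,2.8],[0,0,2.8],[0,0,2.8],[0,0,2.8],[0,0,0]]' --grip '[-1,-1,-1,-1,-1,-1,-1,-1,-1,-1,-1,-1,-1,-1,-1]'

```text
clock: 27.65
tool_pos: [0.6204, 0.0475, 0.1053]
eef_rot: [0.181, 0.983, 0.0, 0.001]
contact_force: [-0.1, -0.4, 0.3]
opening: 0.001
finger_force: 0.2
```

Run:
```python
from h import *
s=r.get_state();M=R.from_quat(s["eef_rot"]).as_matrix();print(instand(s["tool_pos"]),"tool force",s["contact_force"]@M)
go(F(78.4,0),78.4-99.2)
m=r.silhouettes("wrist","lever_end")
C=cal("wrist");im=r.snapshot("wrist");np.savez("w9.npz",im=im,K=C[0],e=C[1],M=C[2])
arc(78.4,52,8,0)
```

```text
[ 1.0511 99.6426] tool force [-0.0798 -0.446  -0.2782]
yaw now -20.85 turn rz -0.05 trans mm [-0.0071  0.1816 -0.7181] pos [0.6204 0.0475 0.1053] clk 27.65
[np.float64(-0.006), np.float64(0.0011), np.float64(-0.0007)] 3.3
[np.float64(-0.0057), np.float64(0.0009), np.float64(-0.0)] 3.3
[np.float64(-0.0057), np.float64(0.0009), np.float64(-0.0)] 3.3
[np.float64(-0.0057), np.float64(0.0009), np.float64(-0.0)] 3.3
[np.float64(-0.0057), np.float64(0.0009), np.float64(-0.0)] 3.3
[np.float64(-0.0057), np.float64(0.0009), np.float64(-0.0)] 3.3
[np.float64(-0.0057), np.float64(0.0009), np.float64(-0.0)] 3.3
[np.float64(-0.0057), np.float64(0.0009), np.float64(-0.0)] 3.3
```

Run:
```python
from h import *
C=cal("scene");im=r.snapshot("scene")
uv=proj(C,[stp(98*np.cos(a),98*np.sin(a),.051) for a in np.radians([106.4,78.4])]);print(uv)
u=proj(C,[stp(0,0,.05)])[0].astype(int)
a=im[u[1]-60:u[1]+75,u[0]-70:u[0]+110]
cv2.imwrite("pics/s9.png",cv2.resize(a,None,fx=4,fy=4,interpolation=cv2.INTER_CUBIC));print(u)
```

```text
[[313.5441 234.2102]
 [298.5817 238.8936]]
[293 217]
```

View pics/s9.png

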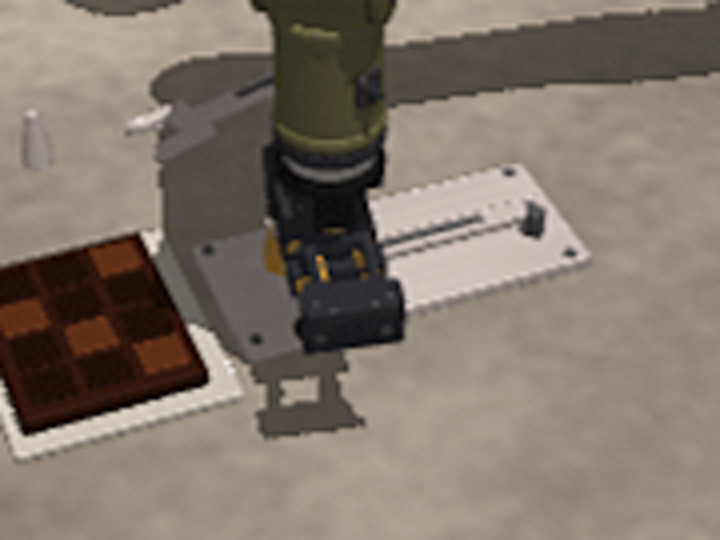

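>>> play_rows --translation '[[-0.006,0.001,0],[-0.0057,0.0009,0],[-0.0057,0.0009,0],[-0.0057,0.0009,0],[-0.0057,0.0009,0],[-0.0057,0.0009,0]]' --delta_rot '[[0,0,3.3],[0,0,3.3],[0,0,3.3],[0,0,3.3],[0,0,3.3],[0,0,3.3]]' --grip '[-1,-1,-1,-1,-1,-1]'

```text
clock: 28.55
tool_pos: [0.6529, 0.0357, 0.1053]
eef_rot: [0.349, 0.937, 0.0, 0.0]
contact_force: [-0.9, -0.4, -0.1]
opening: 0.007
finger_force: 0.6
```

Run:
```python
from h import *
s=r.get_state();M=R.from_quat(s["eef_rot"]).as_matrix();print(instand(s["tool_pos"]),"tool force",s["contact_force"]@M,s["moment"])
go(F(58.6,0),58.6-99.2)
arc(58.6,44.6,14,0)
```

```text
[35.0365 93.1655] tool force [ 0.464  -0.9007  0.1045] [0.0811 0.2518 0.0089]
yaw now -40.81 turn rz -0.21 trans mm [ 0.3652  0.2245 -0.7233] pos [0.6529 0.0357 0.1053] clk 28.55
[np.float64(-0.0013), np.float64(0.0005), np.float64(-0.0007)] 0.8
[np.float64(-0.0017), np.float64(0.0003), np.float64(-0.0)] 1.0
[np.float64(-0.0017), np.float64(0.0003), np.float64(-0.0)] 1.0
[np.float64(-0.0017), np.float64(0.0003), np.float64(-0.0)] 1.0
[np.float64(-0.0017), np.float64(0.0003), np.float64(-0.0)] 1.0
[np.float64(-0.0017), np.float64(0.0003), np.float64(-0.0)] 1.0
[np.float64(-0.0017), np.float64(0.0003), np.float64(-0.0)] 1.0
[np.float64(-0.0017), np.float64(0.0003), np.float64(-0.0)] 1.0
[np.float64(-0.0017), np.float64(0.0003), np.float64(-0.0)] 1.0
[np.float64(-0.0017), np.float64(0.0003), np.float64(-0.0)] 1.0
[np.float64(-0.0017), np.float64(0.0003), np.float64(-0.0)] 1.0
[np.float64(-0.0017), np.float64(0.0003), np.float64(-0.0)] 1.0
[np.float64(-0.0017), np.float64(0.0003), np.float64(-0.0)] 1.0
[np.float64(-0.0017), np.float64(0.0003), np.float64(-0.0)] 1.0
```

>>> play_rows --translation '[[-0.0017,0.0003,0],[-0.0017,0.0003,0],[-0.0017,0.0003,0],[-0.0017,0.0003,0],[-0.0017,0.0003,0]]' --delta_rot '[[0,0,1],[0,0,1],[0,0,1],[0,0,1],[0,0,1]]' --grip '[-1,-1,-1,-1,-1]'

```text
clock: 29.18
tool_pos: [0.6599, 0.0311, 0.1053]
eef_rot: [0.388, 0.922, 0.0, 0.0]
contact_force: [-0.5, 1.2, 0.1]
opening: 0.004
finger_force: 0.6
```

>>> play_rows --translation '[[-0.0017,0.0003,0],[-0.0017,0.0003,0],[-0.0017,0.0003,0]]' --delta_rot '[[0,0,1],[0,0,1],[0,0,1]]' --grip '[-1,-1,-1]'

```text
clock: 29.55
tool_pos: [0.6641, 0.028, 0.1053]
eef_rot: [0.412, 0.911, 0.0, 0.0]
contact_force: [-0.2, 1.0, 0.8]
opening: 0.007
finger_force: 0.6
```

Run:
```python
from h import *
s=r.get_state();M=R.from_quat(s["eef_rot"]).as_matrix();print(instand(s["tool_pos"]),"tool force",s["contact_force"]@M,s["moment"])
go(F(50.6,0),50.6-99.2)
```

```text
[47.3341 87.391 ] tool force [ 0.8758  0.5064 -0.8009] [ 0.1621  0.1714 -0.0204]
yaw now -48.66 turn rz -0.06 trans mm [ 0.1068  0.4261 -0.6938] pos [0.6641 0.028  0.1053] clk 29.55
```

>>> play_rows --translation '[[-0.0017,0.0003,0],[-0.0017,0.0003,0]]' --delta_rot '[[0,0,1],[0,0,1]]' --grip '[-1,-1]'

```text
clock: 29.8
tool_pos: [0.6667, 0.0259, 0.1053]
eef_rot: [0.428, 0.904, 0.0, 0.0]
contact_force: [-0.8, 1.2, 0.2]
opening: 0.005
finger_force: 0.8
```

>>> play_rows --translation '[[-0.0017,0.0003,0],[-0.0017,0.0003,0]]' --delta_rot '[[0,0,1],[0,0,1]]' --grip '[-1,-1]'

```text
clock: 30.05
tool_pos: [0.6691, 0.0239, 0.1052]
eef_rot: [0.443, 0.896, 0.0, -0.0]
contact_force: [-1.2, 2.2, 1.3]
opening: 0.007
finger_force: 1.2
```

>>> play_rows --translation '[[-0.0017,0.0003,0],[-0.0017,0.0003,0]]' --delta_rot '[[0,0,1],[0,0,1]]' --grip '[-1,-1]'

```text
clock: 30.3
tool_pos: [0.6718, 0.0212, 0.1053]
eef_rot: [0.459, 0.888, 0.0, 0.0]
contact_force: [-1.5, 1.6, -0.1]
opening: 0.007
finger_force: 1.1
```

Run:
```python
from h import *
s=r.get_state();M=R.from_quat(s["eef_rot"]).as_matrix();print(instand(s["tool_pos"]),"tool force",s["contact_force"]@M,s["moment"])
go(F(44.6,0),44.6-99.2)
```

```text
[56.0396 81.9451] tool force [ 2.1408 -0.271   0.1208] [ 0.3664  0.2421 -0.0608]
yaw now -54.66 turn rz -0.06 trans mm [ 0.0014  0.5608 -0.7123] pos [0.6718 0.0212 0.1053] clk 30.3
```

>>> play_rows --translation '[[-0.0017,0.0003,0],[-0.0017,0.0003,0]]' --delta_rot '[[0,0,1],[0,0,1]]' --grip '[-1,-1]'

```text
clock: 30.55
tool_pos: [0.6743, 0.0188, 0.1053]
eef_rot: [0.475, 0.88, 0.0, 0.0]
contact_force: [-1.5, 2.5, 0.4]
opening: 0.003
finger_force: 1.3
```

>>> play_rows --translation '[[-0.0017,0.0003,0],[-0.0017,0.0003,0]]' --delta_rot '[[0,0,1],[0,0,1]]' --grip '[-1,-1]'

```text
clock: 30.8
tool_pos: [0.6764, 0.0167, 0.1052]
eef_rot: [0.49, 0.872, 0.0, -0.0]
contact_force: [-1.4, 3.8, 0.7]
opening: 0.004
finger_force: 2.0
```

>>> play_rows --translation '[[-0.0017,0.0003,0]]' --delta_rot '[[0,0,1]]' --grip '[-1]'

```text
clock: 30.92
tool_pos: [0.6774, 0.0157, 0.1052]
eef_rot: [0.497, 0.868, 0.0, -0.0]
contact_force: [-2.4, 4.1, 1.5]
opening: 0.006
finger_force: 2.4
```

Run:
```python
from h import *
s=r.get_state();M=R.from_quat(s["eef_rot"]).as_matrix();print(instand(s["tool_pos"]),"tool force",s["contact_force"]@M,s["moment"])
go(F(39.6,0),39.6-99.2)
```

```text
[62.4366 77.3232] tool force [ 4.7163 -0.0008 -1.5114] [ 0.8012  0.5591 -0.0141]
yaw now -59.63 turn rz -0.03 trans mm [-0.7791  0.6044 -0.7531] pos [0.6774 0.0157 0.1052] clk 30.925
```

>>> play_rows --translation '[[-0.0015,0.0003,0],[-0.0015,0.0003,0],[0,0,0]]' --delta_rot '[[0,0,0.8],[0,0,0.8],[0,0,0]]' --grip '[-1,-1,-1]'

```text
clock: 31.3
tool_pos: [0.6795, 0.0131, 0.1052]
eef_rot: [0.509, 0.861, 0.0, -0.0]
contact_force: [-2.6, 4.2, 0.5]
opening: 0.008
finger_force: 2.6
```

Run:
```python
from h import *
s=r.get_state();M=R.from_quat(s["eef_rot"]).as_matrix();print(instand(s["tool_pos"]),"tool force",s["contact_force"]@M,s["moment"])
```

```text
[64.9268 75.0965] tool force [ 4.9664 -0.2826 -0.5335] [ 0.8425  0.6308 -0.0046]
```

>>> play_rows --translation '[[-0.0015,0.0003,0],[-0.0015,0.0003,0],[0,0,0]]' --delta_rot '[[0,0,0.8],[0,0,0.8],[0,0,0]]' --grip '[-1,-1,-1]'

```text
clock: 31.68
tool_pos: [0.681, 0.0114, 0.1051]
eef_rot: [0.521, 0.854, 0.0, -0.001]
contact_force: [-3.6, 5.8, 0.9]
opening: 0.008
finger_force: 3.3
```

Run:
```python
from h import *
s=r.get_state();M=R.from_quat(s["eef_rot"]).as_matrix();print(instand(s["tool_pos"]),"tool force",s["contact_force"]@M,s["moment"])
im=r.snapshot("wrist");C=cal("wrist");np.savez("w10.npz",im=im,K=C[0],e=C[1],M=C[2]); t=r.snapshot("top"); c=r.snapshot("scene")
a=np.hstack([cv2.resize(im,(400,250)),cv2.resize(c[150:290,220:400],(321,250))]);b=cv2.resize(t[140:290,280:400],(240,300),interpolation=cv2.INTER_CUBIC)
b=np.hstack([b,np.zeros((300,a.shape[1]-240,3),np.uint8)])
cv2.imwrite("pics/m10.png",np.vstack([a,b]))
```

```text
[66.6296 73.7189] tool force [ 6.8307 -0.5048 -0.8607] [ 1.0694  0.7505 -0.0219]
```

View pics/m10.png

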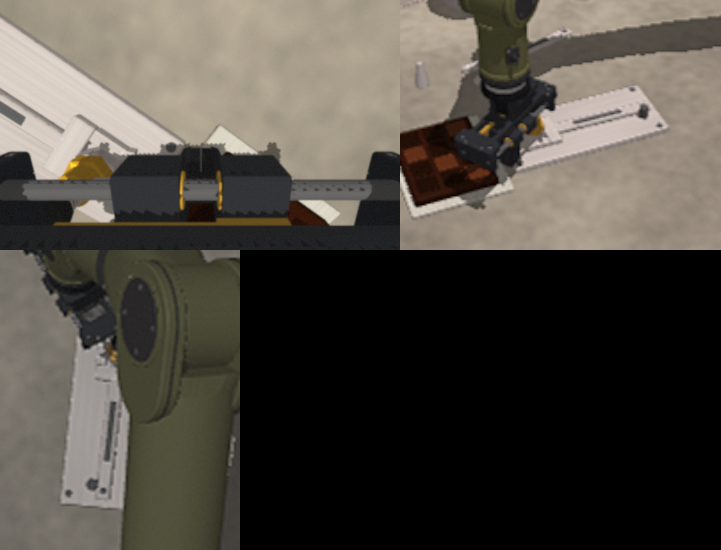

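>>> play_rows --translation '[[-0.0015,0.0002,0],[-0.0015,0.0002,0],[0,0,0]]' --delta_rot '[[0,0,0.8],[0,0,0.8],[0,0,0]]' --grip '[-1,-1,-1]'

```text
clock: 32.2
tool_pos: [0.6824, 0.0097, 0.105]
eef_rot: [0.533, 0.846, 0.001, -0.001]
contact_force: [-4.3, 7.7, 1.5]
opening: 0.005
finger_force: 3.9
```

Run:
```python
from h import *
s=r.get_state();M=R.from_quat(s["eef_rot"]).as_matrix();print(instand(s["tool_pos"]),"tool force",s["contact_force"]@M,s["moment"])
```

```text
[68.284 72.262] tool force [ 8.8069 -0.5879 -1.4862] [ 1.2907  0.8921 -0.039 ]
```

>>> play_rows --translation '[[-0.0015,0.0002,0],[-0.0015,0.0002,0],[-0.0015,0.0002,0],[0,0,0]]' --delta_rot '[[0,0,0.8],[0,0,0.8],[0,0,0.8],[0,0,0]]' --grip '[-1,-1,-1,-1]'

```text
clock: 32.7
tool_pos: [0.6843, 0.0072, 0.105]
eef_rot: [0.55, 0.835, 0.001, -0.002]
contact_force: [-5.2, 8.3, 1.5]
opening: 0.006
finger_force: 4.9
```

Run:
```python
from h import *
s=r.get_state();M=R.from_quat(s["eef_rot"]).as_matrix();print(instand(s["tool_pos"]),"tool force",s["contact_force"]@M,s["moment"])
```

```text
[70.6283 70.057 ] tool force [ 9.6776 -1.4723 -1.4222] [1.6754 1.1463 0.0512]
```

Run:
```python
from h import *
s=r.get_state();M=R.from_quat(s["eef_rot"]).as_matrix();print("tool force",s["contact_force"]@M,s["moment"],s["clock"])
for c in("top","scene","wrist"):
    C=cal(c);im=r.snapshot(c)
    for m in r.silhouettes(c,"spanner")[:1]:
        ys,xs=np.nonzero(m["pixels"]);L=np.array([instand(p) for p in unproj(C,np.c_[xs,ys],.022)])
        print(c,m["confidence"],len(xs),"ext",L.min(0),L.max(0))
        for x0 in range(-230,-20,20):
            t=L[abs(L[:,0]-x0)<8]
            if len(t)>8: print("  x",x0,"y",t[:,1].min().round(1),t[:,1].max().round(1))
    for m in r.silhouettes(c,"lever_end")[:1]: print(" lever_end",m["confidence"],m["pixels"].sum())
```

```text
tool force [ 9.6776 -1.4723 -1.4222] [1.6754 1.1463 0.0512] 32.7
top 0.97 537 ext [-223.8357  -11.0765] [ 8.8125 29.4702]
  x -210 y -8.1 12.7
  x -190 y -9.2 12.1
  x -170 y -9.9 13.4
  x -150 y -8.9 12.1
  x -130 y -9.8 10.4
  x -110 y -8.5 6.9
  x -90 y -9.4 6.1
  x -70 y -11.1 7.9
  x -50 y -6.3 24.6
  x -30 y -1.6 29.5
 lever_end 0.58 461
scene 0.93 419 ext [-206.1349  -28.3059] [16.2959 35.4084]
  x -190 y -6.5 19.5
  x -170 y -7.2 21.1
  x -150 y -6.3 21.9
  x -130 y -5.8 19.9
  x -110 y -6.1 18.3
  x -90 y -9.2 18.7
  x -70 y -8.3 18.4
  x -50 y -20.2 20.7
  x -30 y -28.3 35.4
wrist 0.71 10052 ext [-97.5116 -34.2341] [23.2751 39.3135]
  x -90 y -6.6 18.1
  x -70 y -7.4 17.5
  x -50 y -7.1 17.3
  x -30 y -29.9 37.2
```

>>> play_rows --translation '[[-0.0015,0.0002,0],[-0.0015,0.0002,0],[0,0,0],[0,0,0]]' --delta_rot '[[0,0,0.5],[0,0,0.5],[0,0,0],[0,0,0]]' --grip '[-1,-1,-1,-1]'

```text
clock: 33.65
tool_pos: [0.6856, 0.0054, 0.1049]
eef_rot: [0.557, 0.831, 0.001, -0.003]
contact_force: [-5.7, 9.7, 1.2]
opening: 0.002
finger_force: 5.5
```

Run:
```python
from h import *
s=r.get_state();M=R.from_quat(s["eef_rot"]).as_matrix();print(instand(s["tool_pos"]),"tool force",s["contact_force"]@M,s["moment"],s["joint_torque"])
```

```text
[72.1817 68.494 ] tool force [11.1981 -1.5892 -1.1586] [ 1.8678  1.2448 -0.0571] [  6.4366 -63.1259   0.5351 -14.7512   2.2609  -0.2367   0.007 ]
```

>>> play_rows --translation '[[-0.0015,0.0002,0],[-0.0015,0.0002,0],[-0.0005,0,0],[0,0,0],[0,0,0]]' --delta_rot '[[0,0,0.5],[0,0,0.5],[0,0,0],[0,0,0],[0,0,0]]' --grip '[-1,-1,-1,-1,-1]'

```text
clock: 34.28
tool_pos: [0.6869, 0.0033, 0.1049]
eef_rot: [0.564, 0.826, 0.002, -0.004]
contact_force: [-7.2, 11.2, 2.1]
opening: 0.007
finger_force: 6.3
```

Run:
```python
from h import *
s=r.get_state();M=R.from_quat(s["eef_rot"]).as_matrix();print(instand(s["tool_pos"]),"tool force",s["contact_force"]@M,s["moment"],s["clock"])
for i in range(3):
    r.snapshot("wrist");s=r.get_state();print((s["contact_force"]@M))
```

```text
[73.822  66.6113] tool force [13.0293 -2.606  -2.0466] [ 2.1394  1.3518 -0.0226] 34.275
[12.9464 -2.2631 -2.3974]
[11.712  -2.3528 -0.9587]
[13.2119 -1.6459 -0.6836]
```

>>> play_rows --translation '[[-0.0003,0,0],[0,0,0],[0,0,0],[0,0,0],[0,0,0],[0,0,0]]' --delta_rot '[[0,0,0],[0,0,0],[0,0,0],[0,0,0],[0,0,0],[0,0,0]]' --grip '[-1,-1,-1,-1,-1,-1]'

```text
clock: 35.17
tool_pos: [0.687, 0.0031, 0.1049]
eef_rot: [0.564, 0.826, 0.002, -0.004]
contact_force: [-6.9, 12.0, 1.6]
opening: 0.007
finger_force: 6.3
```

Run:
```python
from h import *
s=r.get_state();M=R.from_quat(s["eef_rot"]).as_matrix();print(instand(s["tool_pos"]),"tool force",s["contact_force"]@M,s["moment"],s["clock"])
for i in range(3):
    r.snapshot("wrist");s=r.get_state();print((s["contact_force"]@M))
```

```text
[73.9217 66.512 ] tool force [13.69   -2.059  -1.5221] [ 2.1987  1.3577 -0.0385] 35.175
[13.0953 -1.2062 -1.5093]
[12.3264 -2.0726 -1.6472]
[12.6754 -3.0575 -1.2152]
```

>>> play_rows --translation '[[0.004,0,0],[0.006,0,0],[0.01,0,0],[0.015,0,0],[0,0,-0.03],[0,0,-0.04],[0,0,-0.04],[0,0,-0.04],[0,0,-0.025],[0,0,0],[0,0,0]]' --delta_rot '[[0,0,0],[0,0,0],[0,0,0],[0,0,0],[0,0,0],[0,0,0],[0,0,0],[0,0,0],[0,0,0],[0,0,0],[0,0,0]]' --grip '[-1,-1,-1,-1,-1,-1,-1,-1,-1,-1,-1]'

```text
clock: 36.7
tool_pos: [0.6759, 0.0301, 0.2791]
eef_rot: [0.565, 0.825, -0.001, -0.0]
contact_force: [-0.2, 0.1, 0.1]
opening: 0.006
finger_force: 0.0
```

Run:
```python
from h import *
s=r.get_state();print(instand(s["tool_pos"]),s["contact_force"])
go(stp(68,30,.28),-9.2)
```

```text
[58.6597 91.3741] [-0.156   0.1177  0.1132]
yaw now -68.81 turn rz -59.61 trans mm [ -9.3439 -61.3745  -0.8724] pos [0.6759 0.0301 0.2791] clk 36.7
```

>>> play_rows --translation '[[0,0,0],[0,0,0],[0,0,0],[0,0,0],[0,0,0],[0,0,0],[-0.003,-0.02,0],[-0.003,-0.02,0],[-0.003,-0.021,0],[0,0,0],[0,0,0]]' --delta_rot '[[0,0,-10],[0,0,-10],[0,0,-10],[0,0,-10],[0,0,-10],[0,0,-9.6],[0,0,0],[0,0,0],[0,0,0],[0,0,0],[0,0,0]]' --grip '[-1,-1,-1,-1,-1,-1,0,0,0,0,0]'

```text
clock: 38.08
tool_pos: [0.6754, -0.0306, 0.2804]
eef_rot: [0.08, 0.997, 0.001, 0.0]
contact_force: [-0.2, 1.9, -0.4]
opening: 0.5
finger_force: 0.0
```

Run:
```python
from h import *
s=r.get_state();print(instand(s["tool_pos"]),s["opening"],s["clock"])
C=cal("wrist"); im=r.snapshot("wrist"); m=r.silhouettes("wrist","spanner")[0]; mk=m["pixels"];print(m["confidence"],mk.sum())
np.savez("w11.npz",im=im,K=C[0],e=C[1],M=C[2],spanner=mk)
g=im.max(2);n,l,st,c=cv2.connectedComponentsWithStats(((g<75)&(np.mgrid[:400,:640][0]<240)).astype(np.uint8))
for i in range(1,n):
    if 80<st[i,4]<3000: 
        b=instand(unproj(C,c[i],.051)[0]);print(st[i],c[i],"as ball",b,np.hypot(*b),np.degrees(np.arctan2(b[1],b[0])),"as cap",instand(unproj(C,c[i],.088)[0]))
ys,xs=np.nonzero(mk);L=np.array([instand(p) for p in unproj(C,np.c_[xs,ys],.022)])
for x0 in range(-150,40,10):
    t=L[abs(L[:,0]-x0)<4]
    if len(t)>8: print("  x",x0,"y",t[:,1].min().round(1),t[:,1].max().round(1))
SP2=SP.copy(); SP2[[1,2,9,10],0]=.070
p0=np.r_[stp(-110,0,0)[:2],-.17]
W=np.ones((400,640)); 
p,f=fit(C,mk,[SP2],[.022],p0,W);print(p,f,"jaw",instand(p[:2]+.11*np.array([np.cos(p[2]),np.sin(p[2])])),"yaw rel",np.degrees(p[2]-ST[2]),"origin",instand(p[:2]))
```

```text
[67.8939 31.3976] 0.4997245159407899 38.075
0.8 3804
[270 100  30  30 687] [284.4614 114.2344] as ball [ 0.1706 -4.6406] 4.6437376674539745 -87.8950131804959 as cap [ 0.1541 -0.48  ]
[348 222  45  18 135] [369.6815 235.6074] as ball [125.873   82.8846] 150.7112066438583 33.364015942239455 as cap [110.8682  76.6089]
  x -100 y -8.0 12.4
  x -90 y -7.6 12.2
  x -80 y -7.7 12.0
  x -70 y -7.2 11.9
  x -60 y -7.6 12.6
  x -50 y -7.9 12.5
  x -40 y -30.7 31.7
  x -30 y -30.2 31.7
  x -20 y -30.8 31.7
  x -10 y -31.3 31.7
  x 0 y -31.8 31.7
  x 10 y -32.3 30.7
  x 20 y -33.7 33.9
[ 0.4955 -0.0314 -0.1668] 506.0627450980393 jaw [0.3577 1.153 ] yaw rel -0.3590329560238342 origin [-109.6402    1.8423]
```

Run:
```python
from h import *
for c in("wrist","scene","top"):
    C=cal(c);im=r.snapshot(c)
    for m in r.silhouettes(c,"lever_end")[:1]:
        ys,xs=np.nonzero(m["pixels"]);L=np.array([instand(p) for p in unproj(C,np.c_[xs,ys],.051)]);rr=np.hypot(*L.T);a=np.degrees(np.arctan2(L[:,1],L[:,0]))
        print(c,m["confidence"],len(xs))
        for q in range(20,115,10):
            k=abs(rr-q)<6
            if k.sum()>3: print("  r",q,k.sum(),"ang",np.median(a[k]).round(1),np.percentile(a[k],[5,95]).round(1),"bright",im.max(2)[ys[k],xs[k]].mean().round())
    print(c,[(instand(x["point"]),x["confidence"]) for x in r.look_for(c,"lever_end")[:2]])
```

```text
wrist 0.64 1273
  r 20 153 ang 36.6 [20.9 51.6] bright 227.0
  r 30 165 ang 36.3 [24.9 47.6] bright 222.0
  r 40 165 ang 36.8 [27.8 45. ] bright 225.0
  r 50 156 ang 36.8 [30.1 43.4] bright 226.0
  r 60 150 ang 36.8 [31.5 42.3] bright 226.0
  r 70 152 ang 37.0 [32.2 41.8] bright 222.0
  r 80 145 ang 37.0 [32.8 41. ] bright 220.0
  r 90 169 ang 37.1 [32.7 41.6] bright 147.0
  r 100 209 ang 37.1 [32.  42.2] bright 60.0
  r 110 53 ang 36.9 [33.5 40.4] bright 57.0
wrist [(array([48.898 , 36.4834]), 0.94), (array([ 61.9414, 341.9944]), 0.61)]
scene 0.48 103
  r 20 9 ang 39.3 [25.3 47.3] bright 211.0
  r 30 9 ang 38.3 [29.1 43.3] bright 206.0
  r 40 11 ang 37.9 [28.9 43.5] bright 200.0
  r 50 14 ang 36.1 [28.8 43. ] bright 199.0
  r 60 15 ang 37.2 [30.1 42.3] bright 196.0
  r 70 15 ang 37.0 [31.  41.3] bright 197.0
  r 80 15 ang 36.9 [31.6 41.2] bright 150.0
  r 90 18 ang 36.0 [31.7 41.3] bright 44.0
  r 100 15 ang 38.1 [33.4 41.5] bright 34.0
scene [(array([52.4978, 39.9026]), 0.4)]
top 0.71 109
  r 20 4 ang 34.8 [27.3 38.4] bright 161.0
  r 30 11 ang 34.4 [28.6 40.7] bright 157.0
  r 40 12 ang 34.8 [29.2 40. ] bright 154.0
  r 50 13 ang 35.2 [31.2 40.2] bright 152.0
  r 60 15 ang 36.7 [31.6 40.8] bright 149.0
  r 70 17 ang 36.1 [31.6 40.8] bright 141.0
  r 80 19 ang 35.9 [31.4 40.8] bright 139.0
  r 90 24 ang 35.7 [30.7 40.7] bright 72.0
  r 100 17 ang 35.8 [31.2 40.3] bright 30.0
top [(array([44.3524, 38.28  ]), 0.63)]
```

Run:
```python
from h import *
go(stp(-110,2.0,.0795),-9.5)
d=np.load("w8.npz");C=(d["K"],d["e"],d["M"]);d2=np.load("w11.npz");C2=(d2["K"],d2["e"],d2["M"])
# shank slot (dark) centre line before/after, at z .022
for n,dd,CC in(("before",d,C),("after",d2,C2)):
    g=dd["im"].max(2).astype(int)
    for row in(10,20,30):
        k=np.nonzero(g[row,270:320]<170)[0]+270; print(n,row,k.min(),k.max(),instand(unproj(CC,[[np.mean(k),row]],.022)[0]))
```

```text
yaw now -9.18 turn rz 0.32 trans mm [177.9698 -30.0455 200.6889] pos [ 0.6755 -0.0309  0.2803] clk 38.625
before 10 287 294 [-97.2676  -0.2172]
before 20 287 295 [-88.6464   0.0447]
before 30 280 295 [-79.8914  -2.0486]
after 10 287 295 [-97.3906   1.572 ]
after 20 288 295 [-88.7102   1.8326]
after 30 288 295 [-79.8948   1.6041]
```

>>> play_rows --translation '[[0.0225,-0.0005,0.008],[0.0225,-0.0037,0.01],[0.0225,-0.0037,0.01],[0.0225,-0.0037,0.01],[0.0225,-0.0037,0.01],[0.0225,-0.0037,0.01],[0.0225,-0.0037,0.01],[0.0225,-0.0037,0.01],[0,0,0.03],[0,0,0.03],[0,0,0.03],[0,0,0.02],[0,0,0.01],[0,0,0],[0,0,0]]' --delta_rot '[[0,0,1],[0,0,0],[0,0,0],[0,0,0],[0,0,0],[0,0,0],[0,0,0],[0,0,0],[0,0,0],[0,0,0],[0,0,0],[0,0,0],[0,0,0],[0,0,0],[0,0,0]]' --grip '[0,0,0,0,0,0,0,0,0,0,0,0,0,0,0]'

```text
clock: 40.5
tool_pos: [0.4941, -0.0255, 0.0828]
eef_rot: [0.089, 0.996, 0.0, 0.001]
contact_force: [0.0, 1.3, 0.1]
opening: 0.504
finger_force: 0.0
```

Run:
```python
from h import *
s=r.get_state();print(instand(s["tool_pos"]),s["contact_force"],s["opening"])
go(stp(-110,2.0,.079),-10.2)
C=cal("wrist");g=r.snapshot("wrist").max(2).astype(int)
for row in(60,100,140): 
    print(row,g[row,295:352:2].tolist())
```

```text
[-111.8723    7.4005] [0.0205 1.2644 0.0939] 0.504227684639384
yaw now -10.21 turn rz -0.01 trans mm [-1.9606 -5.3692  3.8391] pos [ 0.4941 -0.0255  0.0828] clk 40.5
60 [208, 219, 224, 224, 227, 229, 227, 215, 197, 195, 206, 223, 232, 232, 235, 232, 231, 223, 177, 113, 100, 84, 97, 105, 104, 100, 106, 106, 106]
100 [206, 221, 223, 223, 225, 230, 230, 230, 232, 228, 229, 233, 235, 234, 234, 234, 229, 223, 214, 196, 206, 223, 226, 228, 229, 230, 230, 232, 231]
140 [200, 220, 222, 225, 226, 230, 230, 231, 230, 228, 229, 232, 233, 232, 234, 232, 229, 223, 204, 184, 220, 226, 226, 228, 229, 230, 233, 232, 231]
```

>>> play_rows --translation '[[-0.001,-0.0026,0.001],[-0.001,-0.0026,0.0015],[0,0,0.0011],[0,0,0],[0,0,0],[0,0,0],[0,0,0],[0,0,0],[0,0,0]]' --delta_rot '[[0,0,0],[0,0,0],[0,0,0],[0,0,0],[0,0,0],[0,0,0],[0,0,0],[0,0,0],[0,0,0]]' --grip '[0,0,0,0,-1,-1,-1,-1,-1]' --squeeze 40

```text
clock: 41.68
tool_pos: [0.4948, -0.0305, 0.0786]
eef_rot: [0.089, 0.996, 0.001, 0.0]
contact_force: [-0.5, 1.9, -0.3]
opening: 0.223
finger_force: 40.0
```

Run:
```python
from h import *
s=r.get_state();print(instand(s["tool_pos"]),s["tool_pos"],s["contact_force"],s["moment"],s["opening"],s["finger_force"])
```

```text
[-110.4319    2.5713] [ 0.4948 -0.0305  0.0786] [-0.5351  1.9317 -0.297 ] [0.4348 0.     0.0021] 0.22347345794262513 39.998109340667725
```

>>> play_rows --translation '[[0,0.0005,-0.0005],[0.002,0,0],[0.003,0,0],[0,0,0]]' --delta_rot '[[0,0,0],[0,0,0],[0,0,0],[0,0,0]]' --grip '[-1,-1,-1,-1]'

```text
clock: 42.18
tool_pos: [0.4942, -0.0301, 0.0795]
eef_rot: [0.089, 0.996, 0.0, 0.004]
contact_force: [9.7, -0.2, -5.1]
opening: 0.223
finger_force: 40.0
```

Run:
```python
from h import *
s=r.get_state();print(instand(s["tool_pos"]),s["tool_pos"],s["contact_force"],s["moment"],s["opening"],s["finger_force"])
```

```text
[-111.1155    2.8462] [ 0.4942 -0.0301  0.0795] [ 9.7104 -0.2102 -5.1453] [-0.1366 -1.8361 -0.0064] 0.22299376675044374 39.99523937702179
```

>>> play_rows --translation '[[0.002,0,0],[0.002,0,0],[0,0,0]]' --delta_rot '[[0,0,0],[0,0,0],[0,0,0]]' --grip '[-1,-1,-1]' --squeeze 60

```text
clock: 42.55
tool_pos: [0.4937, -0.03, 0.08]
eef_rot: [0.09, 0.996, 0.0, 0.007]
contact_force: [15.3, -3.0, -7.2]
opening: 0.221
finger_force: 60.0
```

Run:
```python
from h import *
s=r.get_state();print(instand(s["tool_pos"]),s["tool_pos"],s["contact_force"],s["moment"],s["opening"],s["finger_force"],s["eef_rot"])
```

```text
[-111.5998    2.928 ] [ 0.4937 -0.03    0.08  ] [15.3264 -2.9835 -7.2421] [-0.5342 -3.0929 -0.0462] 0.22061712079240986 59.99310493469238 [0.09   0.9959 0.0004 0.0071]
```

>>> play_rows --translation '[[-0.005,0,0],[-0.001,-0.0015,0.0005],[0,-0.0019,0],[0,0,0]]' --delta_rot '[[0,0,0],[0,0,-0.8],[0,0,-1],[0,0,0]]' --grip '[-1,-1,-1,-1]'

```text
clock: 43.05
tool_pos: [0.4938, -0.0336, 0.0788]
eef_rot: [0.073, 0.997, 0.0, 0.003]
contact_force: [7.3, 0.7, -3.7]
opening: 0.213
finger_force: 60.0
```

Run:
```python
from h import *
s=r.get_state();M=R.from_quat(s["eef_rot"]).as_matrix();print(instand(s["tool_pos"]),s["tool_pos"],"toolF",s["contact_force"]@M,s["moment"]@M,s["eef_rot"])
go(s["tool_pos"],-9.2,s)
```

```text
[-110.8794   -0.6507] [ 0.4938 -0.0336  0.0788] toolF [-7.143   1.7156  3.6909] [-0.219  -1.3436 -0.0123] [0.0735 0.9973 0.0004 0.0026]
yaw now -8.43 turn rz 0.77 trans mm [0. 0. 0.] pos [ 0.4938 -0.0336  0.0788] clk 43.05
```

>>> play_rows --translation '[[0,0.0014,0],[0,0.0014,0],[0,0,0]]' --delta_rot '[[0,0,0.7],[0,0,0.8],[0,0,0]]' --grip '[-1,-1,-1]'

```text
clock: 43.42
tool_pos: [0.4939, -0.0312, 0.0788]
eef_rot: [0.086, 0.996, -0.0, 0.002]
contact_force: [5.6, 0.4, -4.3]
opening: 0.219
finger_force: 60.0
```

Run:
```python
from h import *
s=r.get_state();M=R.from_quat(s["eef_rot"]).as_matrix();print(instand(s["tool_pos"]),s["tool_pos"],"toolF",s["contact_force"]@M,s["moment"]@M,s["eef_rot"])
go(s["tool_pos"],-9.2,s)
```

```text
[-111.2012    1.7631] [ 0.4939 -0.0312  0.0788] toolF [-5.4731  1.3302  4.3612] [-0.1237 -1.2829 -0.0849] [ 0.0864  0.9963 -0.0001  0.0022]
yaw now -9.92 turn rz -0.72 trans mm [0. 0. 0.] pos [ 0.4939 -0.0312  0.0788] clk 43.425
```

>>> play_rows --translation '[[0.0015,0,0.0003],[0.0015,0,0.0003],[0,0,0]]' --delta_rot '[[0,0,0],[0,0,0],[0,0,0]]' --grip '[-1,-1,-1]'

```text
clock: 43.8
tool_pos: [0.4935, -0.0306, 0.0787]
eef_rot: [0.087, 0.996, 0.0, 0.005]
contact_force: [10.2, -1.4, -5.4]
opening: 0.214
finger_force: 60.0
```

Run:
```python
from h import *
s=r.get_state();M=R.from_quat(s["eef_rot"]).as_matrix();print(instand(s["tool_pos"]),s["tool_pos"],"toolF",s["contact_force"]@M,s["moment"]@M,s["eef_rot"])
go(s["tool_pos"],-9.2,s)
C=cal("wrist");g=r.snapshot("wrist").max(2).astype(int)
print(g[2:34,318:322].mean(1).astype(int).tolist())
```

```text
[-111.7158    2.2306] [ 0.4935 -0.0306  0.0787] toolF [-10.2235   0.3358   5.5128] [-0.142  -2.2117 -0.0035] [0.0867 0.9962 0.0003 0.0046]
yaw now -9.95 turn rz -0.75 trans mm [0. 0. 0.] pos [ 0.4935 -0.0306  0.0787] clk 43.8
[229, 229, 229, 228, 229, 228, 224, 215, 203, 207, 212, 218, 222, 228, 230, 231, 231, 231, 231, 231, 232, 231, 231, 230, 222, 191, 149, 119, 111, 111, 111, 110]
```

>>> play_rows --translation '[[0.002,0,-0.001],[0.002,0,-0.001],[0.002,0,-0.001],[0,0,0.001],[0,0,0.001],[0,0,0.001]]' --delta_rot '[[0,0.5,0],[0,0.5,0],[0,0.5,0],[0,-0.5,0],[0,-0.5,0],[0,-0.5,0]]' --grip '[-1,-1,-1,-1,-1,-1]'

```text
clock: 44.6
tool_pos: [0.4902, -0.0295, 0.0791]
eef_rot: [0.087, 0.996, 0.001, 0.007]
contact_force: [15.0, -1.8, -4.4]
opening: 0.218
finger_force: 60.0
```

Run:
```python
from h import *
s=r.get_state();M=R.from_quat(s["eef_rot"]).as_matrix();print(instand(s["tool_pos"]),s["tool_pos"],"toolF",s["contact_force"]@M,s["moment"]@M,s["eef_rot"])
C=cal("wrist");g=r.snapshot("wrist").max(2).astype(int)
print(g[2:34,318:322].mean(1).astype(int).tolist())
```

```text
[-115.1064    2.821 ] [ 0.4902 -0.0295  0.0791] toolF [-14.9944   0.7868   4.608 ] [-0.2632 -3.0389  0.1304] [0.0872 0.9962 0.001  0.0071]
[230, 230, 230, 230, 231, 229, 225, 214, 201, 205, 213, 220, 224, 228, 230, 231, 231, 232, 231, 231, 231, 232, 232, 230, 222, 199, 157, 128, 115, 113, 111, 113]
```

>>> play_rows --translation '[[0.002,0,-0.001],[0.002,0,-0.001],[0.002,0,-0.001],[0.001,0,0.001],[0.001,0,0.001],[0.001,0,0.001],[0,0,0]]' --delta_rot '[[0,0.5,0],[0,0.5,0],[0,0.5,0],[0,-0.5,0],[0,-0.5,0],[0,-0.5,0],[0,0,0]]' --grip '[-1,-1,-1,-1,-1,-1,-1]'

```text
clock: 45.52
tool_pos: [0.4734, -0.0276, 0.0785]
eef_rot: [0.086, 0.996, -0.001, 0.0]
contact_force: [-0.1, 0.0, 5.3]
opening: 0.214
finger_force: 60.0
```

Run:
```python
from h import *
s=r.get_state();M=R.from_quat(s["eef_rot"]).as_matrix();print(instand(s["tool_pos"]),s["tool_pos"],"toolF",s["contact_force"]@M,s["moment"]@M,s["eef_rot"])
```

```text
[-132.0251    2.0269] [ 0.4734 -0.0276  0.0785] toolF [ 0.0597  0.0062 -5.3353] [-0.0452  0.0481  0.054 ] [ 0.0859  0.9963 -0.0007  0.0002]
```

>>> play_rows --translation '[[0,-0.0005,-0.001],[0.003,-0.0005,0],[0.004,0,0],[0.005,0,0],[0.005,0,0],[0.005,0,0],[0.003,0,0],[0,0,0]]' --delta_rot '[[0,0,0],[0,0,0],[0,0,0],[0,0,0],[0,0,0],[0,0,0],[0,0,0],[0,0,0]]' --grip '[-1,-1,-1,-1,-1,-1,-1,-1]' --squeeze 45

```text
clock: 46.52
tool_pos: [0.4483, -0.024, 0.079]
eef_rot: [0.086, 0.996, 0.0, -0.001]
contact_force: [-0.5, 0.1, -3.2]
opening: 0.218
finger_force: 45.0
```

Run:
```python
from h import *
s=r.get_state();M=R.from_quat(s["eef_rot"]).as_matrix();print(instand(s["tool_pos"]),s["tool_pos"],"toolF",s["contact_force"]@M,s["moment"]@M,s["eef_rot"],s["q"][5],s["clock"])
C=cal("wrist");g=r.snapshot("wrist").max(2).astype(int)
print(g[2:20,318:322].mean(1).astype(int).tolist())
```

```text
[-157.3808    1.5812] [ 0.4483 -0.024   0.079 ] toolF [0.5339 0.0185 3.1542] [-0.0284  0.076   0.0068] [ 0.0858  0.9963  0.     -0.0006] 0.08838453097955622 46.525
[172, 173, 170, 172, 172, 171, 169, 174, 189, 208, 219, 223, 228, 233, 235, 237, 238, 237]
```

>>> play_rows --translation '[[0.002,0,-0.002],[0,0,-0.006],[0,0,-0.015],[0,0,-0.02],[0,0,-0.02],[0,0,-0.012],[0,0,0],[0,0,0]]' --delta_rot '[[0,0,0],[0,0,0],[0,0,0],[0,0,0],[0,0,0],[0,0,0],[0,0,0],[0,0,0]]' --grip '[-1,-1,-1,-1,-1,-1,-1,-1]'

```text
clock: 47.58
tool_pos: [0.4468, -0.0241, 0.1538]
eef_rot: [0.086, 0.996, -0.0, -0.0]
contact_force: [-0.1, 0.3, -4.2]
opening: 0.22
finger_force: 45.0
```

Run:
```python
from h import *
s=r.get_state();print(s["contact_force"],s["eef_rot"])
go([.5025,.3108,.15],-9.5)
```

```text
[-0.1183  0.2989 -4.2322] [ 0.0864  0.9963 -0.0001 -0.0002]
yaw now -9.91 turn rz -0.41 trans mm [  0.2945 339.5011   3.6678] pos [ 0.4468 -0.0241  0.1538] clk 47.575
```

>>> play_rows --translation '[[0,0.0195,0],[0,0.032,0],[0,0.032,0],[0,0.032,0],[0,0.032,0],[0,0.032,0],[0,0.032,0],[0,0.032,0],[0,0.032,0],[0,0.032,0],[0,0.02,0],[0,0.012,0],[0,0,0],[0,0,0]]' --delta_rot '[[0,0,-0.4],[0,0,0],[0,0,0],[0,0,0],[0,0,0],[0,0,0],[0,0,0],[0,0,0],[0,0,0],[0,0,0],[0,0,0],[0,0,0],[0,0,0],[0,0,0]]' --grip '[-1,-1,-1,-1,-1,-1,-1,-1,-1,-1,-1,-1,-1,-1]'

```text
clock: 49.32
tool_pos: [0.5032, 0.3093, 0.1537]
eef_rot: [0.083, 0.997, -0.001, -0.0]
contact_force: [-0.2, 0.6, -4.7]
opening: 0.222
finger_force: 45.0
```

Run:
```python
from h import *
s=r.get_state();print(s["contact_force"],s["eef_rot"])
go([.5015,.3105,.067],-9.5)
```

```text
[-0.1691  0.5717 -4.7339] [ 0.0832  0.9965 -0.0012 -0.0001]
yaw now -9.55 turn rz -0.05 trans mm [ 1.8377  1.0747 86.6498] pos [0.5032 0.3093 0.1537] clk 49.325
```

>>> play_rows --translation '[[0.0018,0.0008,0.015],[0,0,0.025],[0,0,0.02],[0,0,0.013],[0,0,0.008],[0,0,0.004],[0,0,0]]' --delta_rot '[[0,0,0],[0,0,0],[0,0,0],[0,0,0],[0,0,0],[0,0,0],[0,0,0]]' --grip '[-1,-1,-1,-1,-1,-1,-1]'

```text
clock: 50.2
tool_pos: [0.5018, 0.3123, 0.0694]
eef_rot: [0.083, 0.997, 0.0, 0.0]
contact_force: [1.0, -1.0, -4.3]
opening: 0.22
finger_force: 45.0
```

>>> play_rows --translation '[[0,0,0.001],[0,0,0]]' --delta_rot '[[0,0,0],[0,0,0]]' --grip '[-1,-1]'

```text
clock: 50.45
tool_pos: [0.5019, 0.3122, 0.0686]
eef_rot: [0.083, 0.997, 0.0, 0.0]
contact_force: [-0.2, 0.0, -4.7]
opening: 0.219
finger_force: 45.0
```

>>> play_rows --translation '[[0,0,0.001],[0,0,0.001],[0,0,0]]' --delta_rot '[[0,0,0],[0,0,0],[0,0,0]]' --grip '[-1,-1,-1]'

```text
clock: 50.82
tool_pos: [0.5018, 0.3122, 0.0666]
eef_rot: [0.083, 0.997, 0.0, 0.0]
contact_force: [0.1, -0.5, 1.7]
opening: 0.218
finger_force: 45.0
```

Run:
```python
from h import *
s=r.get_state();print(s["contact_force"],s["moment"],s["tool_pos"])
```

```text
[ 0.1288 -0.4695  1.7124] [-0.1236  0.1615 -0.0196] [0.5018 0.3122 0.0666]
```

Resting on the worktop. Release, rise, and look again.

>>> play_rows --translation '[[0,0,0],[0,0,0],[0,0,0],[0,0,0],[0,0,0],[0,0,-0.01],[0,0,-0.025],[0,0,-0.04],[0,0,-0.04],[0,0,-0.04],[0,0,-0.04],[0,0,0],[0,0,0]]' --delta_rot '[[0,0,0],[0,0,0],[0,0,0],[0,0,0],[0,0,0],[0,0,0],[0,0,0],[0,0,0],[0,0,0],[0,0,0],[0,0,0],[0,0,0],[0,0,0]]' --grip '[0,0,0,0,0,0,0,0,0,0,0,0,0]'

```text
clock: 52.45
tool_pos: [0.5014, 0.3115, 0.2611]
eef_rot: [0.083, 0.997, -0.0, 0.0]
contact_force: [0.0, 0.1, -0.6]
opening: 0.498
finger_force: 0.0
```

Run:
```python
from h import *
s=r.get_state();print(s["contact_force"],s["opening"],s["tool_pos"],s["clock"])
for c in("scene","top"):
    C=cal(c);im=r.snapshot(c)
    for t in("spanner","cup","nozzle","bowl","mould","spatula","small_spanner"): print(c,t,[(np.round(x["point"],3).tolist(),round(x["confidence"],2)) for x in r.look_for(c,t)[:1]])
    for m in r.silhouettes(c,"lever_end")[:1]:
        ys,xs=np.nonzero(m["pixels"]);L=np.array([instand(p) for p in unproj(C,np.c_[xs,ys],.051)]);rr=np.hypot(*L.T);a=np.degrees(np.arctan2(L[:,1],L[:,0]))
        print(c,m["confidence"],len(xs),[(q,np.median(a[abs(rr-q)<6]).round(1)) for q in(50,60,70,80,90,100) if (abs(rr-q)<6).sum()>3])
```

```text
[ 0.0036  0.1078 -0.5899] 0.4978758429005669 [0.5014 0.3115 0.2611] 52.45
scene spanner [([0.556, 0.316, 0.01], 0.68)]
scene cup [([0.715, 0.291, 0.03], 0.68)]
scene nozzle []
scene bowl [([0.496, -0.534, 0.049], 0.97)]
scene mould [([0.372, 0.534, 0.028], 0.66)]
scene spatula [([0.637, 0.525, 0.005], 0.92)]
scene small_spanner [([0.535, -0.284, 0.014], 0.93)]
scene 0.45 129 [(50, np.float64(38.9)), (60, np.float64(39.3)), (70, np.float64(39.1)), (80, np.float64(38.8)), (90, np.float64(38.3)), (100, np.float64(39.7))]
top spanner [([0.444, 0.321, 0.012], 0.49)]
top cup [([0.715, 0.294, 0.026], 0.81)]
top nozzle [([0.692, -0.299, 0.025], 0.51)]
top bowl [([0.508, -0.517, 0.025], 0.9)]
top mould [([0.357, 0.515, 0.026], 0.83)]
top spatula [([0.662, 0.576, 0.006], 0.78)]
top small_spanner [([0.516, -0.286, 0.012], 0.83)]
top 0.51 84 [(50, np.float64(39.2)), (60, np.float64(37.9)), (70, np.float64(39.2)), (80, np.float64(38.7)), (90, np.float64(38.7)), (100, np.float64(38.6))]
```

```bash
python3 -c "
from plant import r
print(r.finish_job())"
```

```text
the job is handed in; nothing more can be done
None
```

I fitted the spanner on the lower nut, tightened the jam nut with about 13 N at the lever's ball for over a second, put the spanner back flat on the worktop and handed the job in at about 53 s; the spanner jammed when I took it off, and freeing it turned both nuts together back by about 2 degrees.

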